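Turn grown culture plates bottom-up in a cradle and clip them into the scanner carrier

ROBOT

A 7-joint arm with a two-finger parallel gripper is mounted at the origin on a cart in front of the work surface, level with it; the furniture and walls round the work are solid. World frame = base frame: x ahead of the robot, y to its left, z up, the work surface at z = 0. Lengths are in mm, angles in rad, forces in N, time in s.
With the tool pointing down it reaches from about 425 to 875 mm from the base axis. Payload 8.4 kg.
Tool frame: the origin (TCP) lies on the centre line of the jaws, within the pads' length; the fingertips stand 19 mm ahead of it and the grasp point (between the pads) is the TCP (env.tips_ahead is the distance from the TCP to the fingertips, in mm); z points along the fingers, y is the line along which they close (so a half turn about z gives the same grasp; the last joint's range is limited). The gripper opens to 87 mm and grips with 3 to 60 N. Pads are 19 mm wide; open, the fingers measure 117 mm over their backs; the gripper's body (75 mm by 190 mm) begins 51 mm behind the grasp point.
Start: joints at [-1.428, 0.333, 0.04, 1.465, -0.013, 1.343, -0.059], TCP at [155.646, 631.062, 241.546] pointing down, gripper open.
Joint ranges: [-2.58, 2.58], [-0.38, 2.09], [-1.3, 1.39], [0.25, 2.4], [-1.5, 4.64], [0.08, 2.09], [-2.65, 2.65]. Speed limits (rad/s): [2.22, 2.22, 2.79, 2.79, 3.14, 3.14, 3.14].

INTERFACE

Orientations are given as a unit quaternion [w, x, y, z].
In Python, from rig import env gives the robot as it stands.
- The arm moves only by the tool send_rows, never from a script. Its argument "steps" is a list of rows, each an object with "travel": the shift along the tool's x, y, z in m, a list of three; "rot": the turn, a rotation vector about the tool's x, y, z in rad, a list of three; "jaw": the closure, from 0 (fully open) to 1 (shut). In form: [{"travel": [dx, dy, dz], "rot": [wx, wy, wz], "jaw": jaw}, ...]. A call has 1 to 20 rows; each row is the pose to reach, as a shift and turn from the pose commanded when the call began, along the tool's axes at that moment; what a row does not reach only later rows make up. A row lasts 1/12 s, in which the tool goes at most 41.7 mm and 7.16 degrees, less where a joint would pass 70% of its speed; a pose out of reach is approached as far as the arm can. A call with a gripper value outside its range is refused whole. The fingers move at their own pace and stop on an object; "grip_force" is the grip in N (left out, the last holds). Time passes only in rows, so rows that repeat a pose let the fingers close. It gives the time, the measured TCP pose, the force, the opening and the grip force at its end, in the units of the state.
- env.sense(): the state, without advancing time (a new reading comes with each control period).
- env.snapshot(name): name is "side" or "top" or "wrist"; returns the picture (400x640x3 uint8, red, green, blue); there is no depth.
- env.get_calibration(name): a dict with "intrinsics" (3x3 intrinsics, pixels), "rvec" (rotation vector, rad) and "tvec" (3), from world to camera coordinates, as OpenCV has them. Camera axes: x right, y down, z forward; pixel columns grow to the right and rows downward; lengths in mm; the calibration is good to about 2 mm. A picture is of the moment at which its call begins: read the wrist's pose just before it. get_calibration takes no time and is no camera call; for the wrist camera it gives the pose at the moment of the call.
- env.hand_in(): hands the job in; it is judged then, once.
The state is a dict: "t": time; "joint_pos": joint angles; "dq": joint speeds; "tau": joint torques, N m; "eef_pos": TCP position; "ee_rot": TCP orientation; "force": force on the tool from outside, world axes, zero at the start; "wrist_torque": the same for the moment, N m; "gripper_width": finger opening in mm; "grip_force": force on a finger pad.
Only numpy, scipy, OpenCV 4.12 (cv2) and the standard library are available. Lean on these libraries where they do the work, as an engineer would, in place of code of your own. Each camera call takes 0.05 s, during which the arm holds its last target. There are 200 camera calls.

TASK

The single grown culture plates lying lid-up on the grey bench sheet (not the stack, nor those at the back by the window) have to be scanned from below: lay them all, lid-up, in pockets of the turnover cradle's left leaf, shut the right leaf over them, swing the shut pair across to the right and then lay the left leaf back, so that the plates are left bottom-up in the right leaf. Move each plate, still bottom-up, into a free place of the scanner carrier and press it down past the spring clips until it is fully home, flush with the carrier's top. Leave both leaves of the cradle lying open and flat, and do not disturb the other things on the bench.

Things in the scene. Friction and masses are not known exactly. Their poses are not given: they have to be found in the camera images.
- plate0: A single closed culture plate (Petri dish), a disc 62 mm across, 14 mm high, 30 g (two or three are present). Origin: centre of its underside; z points out of the lid: z up = lid-up, z down = bottom-up (origin then on its upper face). The lid spans 3 to 14 mm above the underside, the base below is 60 mm wide; it does not come off. Grasp across the diameter.
- plate1: Another plate, just like plate0 (None when absent). The plates start on a grey sheet 2 mm thick; a mixer's mains lead, 10 mm high, lies fixed on the bench between them and the cradle, at y = 0.10 to 0.15 for x = 0.53 to 0.70: keep the fingertips off it (a plate close to it is better gripped along x).
- plate2: Another plate, just like plate0 (None when absent).
- cradle: Turnover cradle fixed to the bench: aluminium base 250 x 208 x 12 mm, origin under its middle. Two grey leaves are hinged like book covers on one hinge along x, 60 mm up, between towers 70 mm high at x = -118, +118 mm. Left leaf to +y, right to -y, each 216 mm long, 10 to 108 mm from the hinge, with three pockets. Shut, facing pockets leave 16 mm for a 14 mm plate.
- left_leaf (a joint): Left leaf's angle, rad: 0 = flat and open on the left, pockets up; pi = turned right over onto the right leaf, pockets down. Stiff hinge (0.32 N m): stays where it is left; leaf 0.26 kg. With plates in it and the right leaf shut on it, swinging it over pushes the right leaf (through the plates) back to flat on the right. At the start it lies flat.
- right_leaf (a joint): Right leaf's angle, rad: 0 = flat and open on the right, pockets up; pi = turned right over, shut on the left leaf. Same stiff hinge and weight. At the start it may stand raised by up to 0.8.
- left_handle (a point): Middle of the grip bar of the left leaf's bail: a bar along the hinge direction, 11 mm thick, 44 mm long, at cradle x = +18 mm, 148 mm from the hinge, 12 mm below it when flat (48 mm above the base's underside), on two legs 52 mm apart; 34 mm gap between bar and leaf for a finger. Can be pinched from straight above at any angle and turns between the fingers as the leaf swings.
- right_handle (a point): The same on the right leaf, at cradle x = +78 mm.
- left_pocket0 (a point): Centre of the floor of the left leaf's pocket at cradle x = -68 mm, y = +68 mm (leaf flat); moves with the leaf; z points out of the pocket. Floor 8 mm below the hinge (52 mm above the base's underside). Bounded by four tapered posts 7 mm high, 2 mm clear all round a plate; open towards the hinge and away from it, 30 mm of room for a finger there. All six pockets are alike.
- left_pocket1 (a point): Centre of the floor of the left leaf's pocket at cradle x = +0 mm, y = +68 mm (leaf flat); moves with the leaf; z points out of the pocket.
- left_pocket2 (a point): Centre of the floor of the left leaf's pocket at cradle x = +68 mm, y = +68 mm (leaf flat); moves with the leaf; z points out of the pocket.
- right_pocket0 (a point): Centre of the floor of the right leaf's pocket at cradle x = -68 mm, y = -68 mm (leaf flat); moves with the leaf; z points out of the pocket.
- right_pocket1 (a point): Centre of the floor of the right leaf's pocket at cradle x = +0 mm, y = -68 mm (leaf flat); moves with the leaf; z points out of the pocket.
- right_pocket2 (a point): Centre of the floor of the right leaf's pocket at cradle x = +68 mm, y = -68 mm (leaf flat); moves with the leaf; z points out of the pocket.
- carrier: Scanner carrier: a loose aluminium bar 280 x 56 x 22 mm, 0.7 kg; origin under its middle, x along it. Three round places in a row along x, 65 mm across, 14 mm deep, open on both long sides (y) where a plate overhangs 3 mm and can be gripped. Sprung clips at each place's x sides stop a laid-in plate 4 to 10 mm too high; pushed down with 5 to 10 N it goes home and stays.
- place0 (a point): Centre of the carrier's place at carrier x = -84 mm, level with the carrier's top (22 mm above the bench): the centre of the upper face of a plate that is home.
- place1 (a point): Centre of the carrier's place at carrier x = +0 mm, level with the carrier's top (22 mm above the bench): the centre of the upper face of a plate that is home.
- place2 (a point): Centre of the carrier's place at carrier x = +84 mm, level with the carrier's top (22 mm above the bench): the centre of the upper face of a plate that is home.
- stack: A stack of three culture plates, 43 mm high: not part of the job, leave it alone.
- tape: A roll of label tape, 104 mm across, 25 mm high, lying flat: leave it alone.
- alcohol: A white reagent bottle with a blue cap, 66 mm across, 154 mm high: leave it alone.
Things that resemble listed ones, but are neither listed nor needed, are in the scene too. Leave any brown look-alike of the plate0 alone.

How it is judged (in metres and radians):
On the way, in this order (a step that is already met when the one before it is completed fails the run):
1. all plates lie lid-up in pockets of the left leaf, which lies flat (value of joint left_leaf below 0.08 rad and angle between each of plate0, plate1, plate2's own z axis and vertical below 0.15 rad and ((horizontal distance between plate0 and left_pocket0 below 0.009 m and distance between plate0 and left_pocket0 below 0.022 m) or (horizontal distance between plate0 and left_pocket1 below 0.009 m and distance between plate0 and left_pocket1 below 0.022 m) or (horizontal distance between plate0 and left_pocket2 below 0.009 m and distance between plate0 and left_pocket2 below 0.022 m)) and ((horizontal distance between plate1 and left_pocket0 below 0.009 m and distance between plate1 and left_pocket0 below 0.022 m) or (horizontal distance between plate1 and left_pocket1 below 0.009 m and distance between plate1 and left_pocket1 below 0.022 m) or (horizontal distance between plate1 and left_pocket2 below 0.009 m and distance between plate1 and left_pocket2 below 0.022 m)) and ((horizontal distance between plate2 and left_pocket0 below 0.009 m and distance between plate2 and left_pocket0 below 0.022 m) or (horizontal distance between plate2 and left_pocket1 below 0.009 m and distance between plate2 and left_pocket1 below 0.022 m) or (horizontal distance between plate2 and left_pocket2 below 0.009 m and distance between plate2 and left_pocket2 below 0.022 m))), for 0.2 s.
2. the right leaf is shut over the plates in the left leaf (value of joint left_leaf below 0.2 rad and value of joint right_leaf above 2.95 rad and ((horizontal distance between plate0 and left_pocket0 below 0.009 m and distance between plate0 and left_pocket0 below 0.022 m) or (horizontal distance between plate0 and left_pocket1 below 0.009 m and distance between plate0 and left_pocket1 below 0.022 m) or (horizontal distance between plate0 and left_pocket2 below 0.009 m and distance between plate0 and left_pocket2 below 0.022 m)) and ((horizontal distance between plate1 and left_pocket0 below 0.009 m and distance between plate1 and left_pocket0 below 0.022 m) or (horizontal distance between plate1 and left_pocket1 below 0.009 m and distance between plate1 and left_pocket1 below 0.022 m) or (horizontal distance between plate1 and left_pocket2 below 0.009 m and distance between plate1 and left_pocket2 below 0.022 m)) and ((horizontal distance between plate2 and left_pocket0 below 0.009 m and distance between plate2 and left_pocket0 below 0.022 m) or (horizontal distance between plate2 and left_pocket1 below 0.009 m and distance between plate2 and left_pocket1 below 0.022 m) or (horizontal distance between plate2 and left_pocket2 below 0.009 m and distance between plate2 and left_pocket2 below 0.022 m))), for 0.1 s.
3. the shut pair has been swung across to the right, so that the plates are bottom-up (value of joint left_leaf above 2.95 rad and value of joint right_leaf below 0.2 rad and angle between each of plate0, plate1, plate2's own z axis and vertical above 2.99 rad), for 0.1 s.
4. the left leaf has been laid back and the plates lie bottom-up in the right leaf (value of joint left_leaf below 0.15 rad and value of joint right_leaf below 0.1 rad and angle between each of plate0, plate1, plate2's own z axis and vertical above 2.99 rad and ((horizontal distance between plate0 and right_pocket0 below 0.009 m and distance between plate0 and right_pocket0 below 0.022 m) or (horizontal distance between plate0 and right_pocket1 below 0.009 m and distance between plate0 and right_pocket1 below 0.022 m) or (horizontal distance between plate0 and right_pocket2 below 0.009 m and distance between plate0 and right_pocket2 below 0.022 m)) and ((horizontal distance between plate1 and right_pocket0 below 0.009 m and distance between plate1 and right_pocket0 below 0.022 m) or (horizontal distance between plate1 and right_pocket1 below 0.009 m and distance between plate1 and right_pocket1 below 0.022 m) or (horizontal distance between plate1 and right_pocket2 below 0.009 m and distance between plate1 and right_pocket2 below 0.022 m)) and ((horizontal distance between plate2 and right_pocket0 below 0.009 m and distance between plate2 and right_pocket0 below 0.022 m) or (horizontal distance between plate2 and right_pocket1 below 0.009 m and distance between plate2 and right_pocket1 below 0.022 m) or (horizontal distance between plate2 and right_pocket2 below 0.009 m and distance between plate2 and right_pocket2 below 0.022 m))), for 0.1 s.
At the end, for the whole second after the job is handed in: Every plate present is bottom-up (within 0.15 rad) in a place of the carrier, within 5 mm of its centre and with its upper face no more than 2 mm above (or 4 mm below) the carrier's top, at rest; the carrier stands level; both leaves lie open, within 0.12 rad of flat (value of joint each of left_leaf, right_leaf below 0.12 rad and angle between each of plate0, plate1, plate2's own z axis and vertical above 2.99 rad and ((horizontal distance between plate0 and place0 below 0.005 m and z of plate0 in the frame of place0 between -0.004 and 0.002 m) or (horizontal distance between plate0 and place1 below 0.005 m and z of plate0 in the frame of place1 between -0.004 and 0.002 m) or (horizontal distance between plate0 and place2 below 0.005 m and z of plate0 in the frame of place2 between -0.004 and 0.002 m)) and linear speed of each of plate0, plate1, plate2 below 0.02 m/s and ((horizontal distance between plate1 and place0 below 0.005 m and z of plate1 in the frame of place0 between -0.004 and 0.002 m) or (horizontal distance between plate1 and place1 below 0.005 m and z of plate1 in the frame of place1 between -0.004 and 0.002 m) or (horizontal distance between plate1 and place2 below 0.005 m and z of plate1 in the frame of place2 between -0.004 and 0.002 m)) and ((horizontal distance between plate2 and place0 below 0.005 m and z of plate2 in the frame of place0 between -0.004 and 0.002 m) or (horizontal distance between plate2 and place1 below 0.005 m and z of plate2 in the frame of place1 between -0.004 and 0.002 m) or (horizontal distance between plate2 and place2 below 0.005 m and z of plate2 in the frame of place2 between -0.004 and 0.002 m)) and angle between carrier's own z axis and vertical below 0.05 rad); the robot touches nothing.
It fails at once if another thing on the bench is pushed more than 3 cm aside (distance of any of stack, tape, alcohol from where it was at the start of the episode above 0.03 m).
Of plate0, plate1, plate2 only 2 to 3 are there at a start; the rules pass over those that are not, and their reading is None.
At some moment in a run one of plate0, plate1, plate2 may be knocked a few centimetres aside while the robot is not near it.
Once in a run the grip may slacken for a moment while it holds something.
It also fails if it takes over 210 s, if anything falls off the work surface, if the arm or the gripper's body presses on something with over 40 N, if the wrist force passes 120 N, or if a joint passes its speed limit or range.

## Working session

There is one attempt and no reset: what is moved stays moved. The work goes in short steps, Python scripts to look and compute and a tool call to move; the robot and the scene stay as the last step left them, time stands still between calls to the robot, and variables do not carry over. Pictures are saved under pics/ and viewed, at most 14 in all, crops included, and the job is handed in when it is done.

Besides the shell and the picture viewer there is one more tool, called after "Call:" by a JSON object that holds its "api" and its "payload", one argument or row to a line. send_rows: Moves the arm, as the interface text tells. Its arguments: {"type":"object","properties":{"steps":{"type":"array"},"grip_force":{"type":"number"}},"required":["steps"]}

```bash
ls; mkdir -p pics; python3 - <<'E'
from rig import env
import cv2
s=env.sense(); print(s)
for n in("top","side","wrist"):
    c=env.get_calibration(n); print(n,c)
    cv2.imwrite(f"pics/{n}0.png",env.snapshot(n)[:,:,::-1])
print(env.tips_ahead)
E
```

```text
pics
{'t': 0.0, 'joint_pos': array([-1.42818082,  0.33391837,  0.03990309,  1.46626586, -0.01342134,
        1.34327727, -0.05853283]), 'dq': array([-0.00127296,  0.00114146, -0.00092237,  0.00111339,  0.00066843,
        0.00108924, -0.00126781]), 'tau': array([ 1.04252103e-03, -6.56365585e+01,  1.33628089e+00, -4.03799558e+01,
       -5.95559506e-02,  4.49987710e-02,  1.77847737e-04]), 'eef_pos': array([155.58649402, 630.66235116, 240.65746112]), 'ee_rot': array([-4.77447592e-05,  1.20654289e-01,  9.92694263e-01, -7.99783327e-04]), 'force': array([-0.29421467, -0.33783699,  0.23925777]), 'wrist_torque': array([ 0.04886567, -0.00152725, -0.00150941]), 'grip_force': 0.0, 'gripper_width': 87.18661238662119}
top {'intrinsics': array([[490.87884463,   0.        , 324.41372376],
       [  0.        , 490.87884463, 207.63321646],
       [  0.        ,   0.        ,   1.        ]]), 'rvec': array([ 2.15998164, -2.12935699,  0.13850878]), 'tvec': array([   7.51610992,  541.23988502, 1568.48173518])}
side {'intrinsics': array([[466.71208569,   0.        , 315.60070588],
       [  0.        , 466.71208569, 200.75497871],
       [  0.        ,   0.        ,   1.        ]]), 'rvec': array([ 0.57394628,  2.60598239, -1.30071993]), 'tvec': array([ 474.80308084,  -72.94374838, 1820.3932338 ])}
wrist {'intrinsics': array([[304.74583568,   0.        , 317.08355815],
       [  0.        , 304.74583568, 198.7814546 ],
       [  0.        ,   0.        ,   1.        ]]), 'rvec': array([-2.29981377, -1.7998391 , -0.23758053]), 'tvec': array([-648.41292105,  -31.20727616,  391.69143762])}
19.0
```

View pics/top0.png

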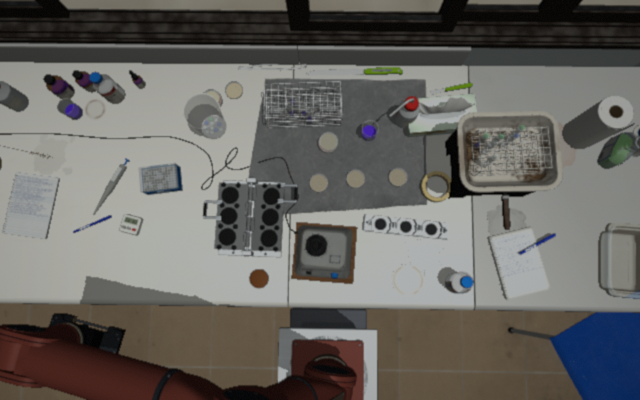

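View pics/side0.png

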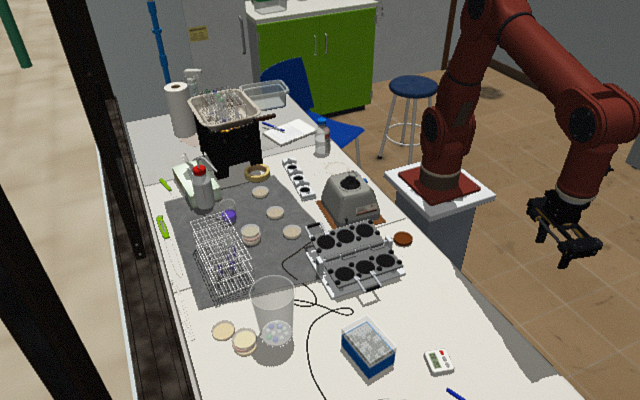

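The top view shows three single plates at about (319,183), (356,178) and (398,177), with the stack at (329,142). The cradle is near (250,217), the carrier near (405,226) and the brown look-alike at (259,278). In the side view the right leaf stands slightly raised.

```bash
cat > h.py <<'E'
from rig import env
import cv2, numpy as np
from scipy.spatial.transform import Rotation as Ro
def cam(n):
    c=env.get_calibration(n); R=cv2.Rodrigues(np.array(c["rvec"]))[0]
    return np.array(c["intrinsics"]),R,np.array(c["tvec"]).ravel()
def ray(c,px):
    K,R,t=c; d=R.T@np.linalg.solve(K,[px[0],px[1],1.]); return -R.T@t,d
def onz(c,px,z):
    o,d=ray(c,px); return o+d*(z-o[2])/d[2]
def proj(c,P):
    K,R,t=c; return cv2.projectPoints(np.atleast_2d(np.array(P,float)),cv2.Rodrigues(R)[0],t,K,None)[0][:,0]
def tri(cs,pxs):
    A=np.zeros((3,3));b=np.zeros(3)
    for c,p in zip(cs,pxs):
        o,d=ray(c,p); d=d/np.linalg.norm(d); M=np.eye(3)-np.outer(d,d); A+=M; b+=M@o
    return np.linalg.solve(A,b)
def pose():
    s=env.sense(); q=s["ee_rot"]; return s["eef_pos"],Ro.from_quat([q[1],q[2],q[3],q[0]]),s
def delta(P,yaw):
    """travel (m) and rot for TCP at P (mm), tool down, tool y axis at yaw from world +y (mod pi)"""
    p,R,s=pose()
    best=None
    for k in(-1,0,1):
        a=yaw+k*np.pi
        T=Ro.from_euler("z",a)*Ro.from_matrix(np.diag([-1.,1,-1]))
        v=(R.inv()*T).as_rotvec()
        if best is None or np.linalg.norm(v)<np.linalg.norm(best): best=v
    return np.round(R.inv().apply(np.array(P)-p)/1000,4),np.round(best,3)
def look(n,f,zoom=None):
    c=cam(n); im=env.snapshot(n)[:,:,::-1].copy()
    cv2.imwrite("pics/"+f,im); return c,im
def crop(im,x0,y0,x1,y1,f,k):
    cv2.imwrite("pics/"+f,cv2.resize(im[y0:y1,x0:x1],None,fx=k,fy=k,interpolation=cv2.INTER_CUBIC))
E
python3 - <<'E'
from h import *
c=cam("top"); im=cv2.imread("pics/top0.png")
hsv=cv2.cvtColor(im,cv2.COLOR_BGR2HSV)
for p in((319,183),(356,178),(398,177)):
    print(p,im[p[1],p[0]],hsv[p[1],p[0]])
m=cv2.inRange(hsv,(8,20,120),(35,120,255))
k,l,st,ce=cv2.connectedComponentsWithStats(m)
for i in range(1,k):
    if st[i,4]>80: print(st[i],ce[i],onz(c,ce[i],16))
for n,px,z in(("cradle",(250,217),50),("carrier",(405,226),22),("Rhandle",(292,193),50),("Lhandle",(208,209),48),("mixer tl",(294,225),50),("mixer br",(356,281),50),("stack",(329,142),45),("tape",(437,186),25)): print(n,onz(c,px,z))
w=cam("wrist"); p,R,s=pose(); print("cam in tool",R.inv().apply(-w[1].T@w[2]-p), (R.inv()*Ro.from_matrix(w[1].T)).as_matrix().round(3))
crop(im,195,125,455,295,"topz.png",3)
E
```

```text
(319, 183) [108 125 132] [ 21  46 132]
(356, 178) [112 128 133] [ 23  40 133]
(398, 177) [109 126 132] [ 22  44 132]
[152   0 116   9 687] [199.15429403   3.10917031] [1267.19048597  468.60907013   16.        ]
[316   0  99  10 838] [368.32338902   4.15990453] [1268.94507915 -128.20880842   16.        ]
[226  83  17  16 214] [233.77570093  90.28037383] [947.16130896 333.11700797  16.        ]
[206  91  15  14  81] [214.77777778  95.54320988] [927.54796298 397.69352548  16.        ]
[ 458  111  119   81 1637] [522.17226634 151.11301161] [ 744.83673986 -645.81788459   16.        ]
[319 134  18  17 232] [327.69827586 141.87068966] [768.68315126   7.72904714  16.        ]
[471 166  52  16 296] [496.24324324 177.35810811] [ 653.8737757  -556.01128966   16.        ]
[390 169  16  17 216] [397.47222222 176.87962963] [ 651.20177129 -227.08630254   16.        ]
[347 171  17  16 223] [355.0896861  178.53811659] [643.70521777 -85.58454763  16.        ]
[310 175  17  16 221] [318.21266968 182.52036199] [628.54529773  37.46477687  16.        ]
[422 175  27  27 186] [432.37634409 192.34408602] [ 600.33348161 -342.66831673   16.        ]
cradle [505.40250738 255.93668665  50.        ]
carrier [ 486.01826506 -249.98908575   22.        ]
Rhandle [586.11797836 121.56784269  50.        ]
Lhandle [529.9732358  394.17069552  48.        ]
mixer tl [481.33760852 112.5748201   50.        ]
mixer br [305.28772158 -88.79453568  50.        ]
stack [760.20134164   3.22062425  45.        ]
tape [ 620.27978526 -356.38082807   25.        ]
cam in tool [ 7.21927053e+01 -1.03643756e-01 -1.43301963e+02] [[-0.001 -0.965 -0.263]
 [ 1.    -0.001 -0.002]
 [ 0.002 -0.263  0.965]]
```

View pics/topz.png

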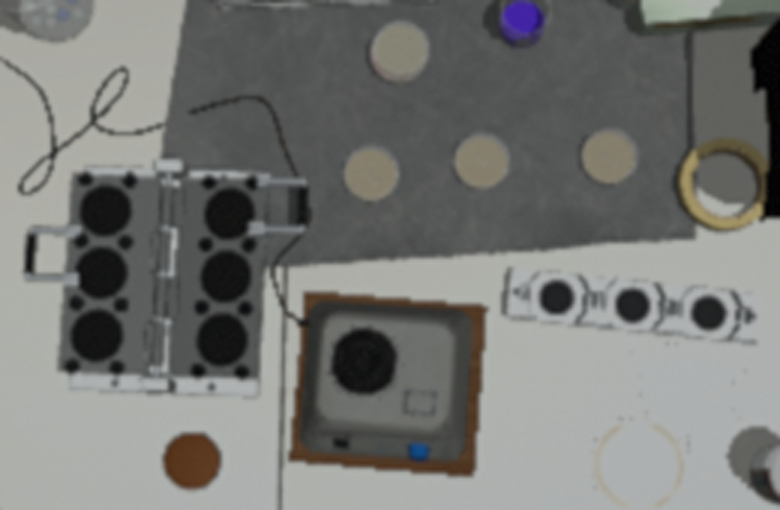

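The zoomed view confirms three plates, the cradle with its x axis along world +x, and the carrier lying along world y. I'll move the wrist camera over the cradle.

```bash
python3 - <<'E'
from h import *
print(delta((560,190,260),0.0)); 
E
```

```text
(array([-0.4982, -0.3311, -0.0187]), array([-0.001, -0.   , -0.242]))
```

Call:
{"api": "send_rows", "payload": {
  "steps": [
    {"travel": [-0.498,-0.331,-0.019],"rot": [-0.001,0,-0.242],"jaw": 0},
    {"travel": [-0.498,-0.331,-0.019],"rot": [-0.001,0,-0.242],"jaw": 0},
    {"travel": [-0.498,-0.331,-0.019],"rot": [-0.001,0,-0.242],"jaw": 0},
    {"travel": [-0.498,-0.331,-0.019],"rot": [-0.001,0,-0.242],"jaw": 0},
    {"travel": [-0.498,-0.331,-0.019],"rot": [-0.001,0,-0.242],"jaw": 0},
    {"travel": [-0.498,-0.331,-0.019],"rot": [-0.001,0,-0.242],"jaw": 0},
    {"travel": [-0.498,-0.331,-0.019],"rot": [-0.001,0,-0.242],"jaw": 0},
    {"travel": [-0.498,-0.331,-0.019],"rot": [-0.001,0,-0.242],"jaw": 0},
    {"travel": [-0.498,-0.331,-0.019],"rot": [-0.001,0,-0.242],"jaw": 0},
    {"travel": [-0.498,-0.331,-0.019],"rot": [-0.001,0,-0.242],"jaw": 0},
    {"travel": [-0.498,-0.331,-0.019],"rot": [-0.001,0,-0.242],"jaw": 0},
    {"travel": [-0.498,-0.331,-0.019],"rot": [-0.001,0,-0.242],"jaw": 0},
    {"travel": [-0.498,-0.331,-0.019],"rot": [-0.001,0,-0.242],"jaw": 0},
    {"travel": [-0.498,-0.331,-0.019],"rot": [-0.001,0,-0.242],"jaw": 0},
    {"travel": [-0.498,-0.331,-0.019],"rot": [-0.001,0,-0.242],"jaw": 0},
    {"travel": [-0.498,-0.331,-0.019],"rot": [-0.001,0,-0.242],"jaw": 0},
    {"travel": [-0.498,-0.331,-0.019],"rot": [-0.001,0,-0.242],"jaw": 0},
    {"travel": [-0.498,-0.331,-0.019],"rot": [-0.001,0,-0.242],"jaw": 0},
    {"travel": [-0.498,-0.331,-0.019],"rot": [-0.001,0,-0.242],"jaw": 0}
  ]
}}

```text
t: 1.73
eef_pos: [559.0, 192.1, 260.4]
ee_rot: [-0.0, -0.001, 1.0, 0.001]
force: [0.3, 0.4, -0.0]
gripper_width: 87.1
grip_force: 0.0
```

```bash
python3 - <<'E'
from h import *
c,im=look("wrist","w1.png"); np.savez("w1.npz",K=c[0],R=c[1],t=c[2])
p,R,s=pose(); print(p,R.as_matrix().round(3),s["t"],s["force"],s["joint_pos"])
E
```

```text
[559.02693229 191.97371869 260.45020423] [[-1.    -0.003 -0.   ]
 [-0.003  1.     0.001]
 [ 0.     0.001 -1.   ]] 1.7833 [0.68909895 0.19974644 0.50297183] [-0.74893499  0.20826683  0.40438851  1.60461134 -0.08499317  1.34575552
  1.24007503]
```

View pics/w1.png

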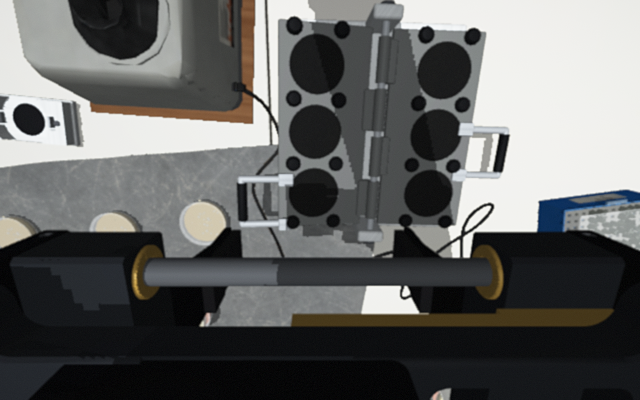

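The wrist view shows all six black pocket discs: left leaf (444,69), (436,135), (429,192) and right leaf (316,64), (315,132), (312,192). One plate is at (207,222), with the handles at (503,152) and (245,200). I'll compute the cradle pose from these.

```bash
python3 - <<'E'
from h import *
z=np.load("w1.npz"); c=(z["K"],z["R"],z["t"]); im=cv2.imread("pics/w1.png")
g=cv2.cvtColor(im,cv2.COLOR_BGR2GRAY); hsv=cv2.cvtColor(im,cv2.COLOR_BGR2HSV)
m=cv2.inRange(g,0,35); 
L=[];Rr=[]
m=cv2.morphologyEx(m,cv2.MORPH_OPEN,cv2.getStructuringElement(2,(21,21)))
k,l,st,ce=cv2.connectedComponentsWithStats(m)
for i in range(1,k):
    if 1000<st[i,4]<5000 and st[i,1]<220 and st[i,0]>250:
        cn=max(cv2.findContours((l==i).astype(np.uint8),0,1)[0],key=cv2.contourArea)
        e=cv2.fitEllipse(cn); print(st[i],ce[i].round(1),np.round(e[0],1),np.round(e[1],1))
        (L if ce[i][0]>380 else Rr).append(e[0])
L=sorted(L,key=lambda q:q[1]);Rr=sorted(Rr,key=lambda q:q[1])
P=np.array([onz(c,q,52) for q in L]);print(P.round(1))
d=P[-1]-P[0]; yaw=np.arctan2(d[1],d[0]); ctr=P.mean(0); O=ctr-68*np.array([-np.sin(yaw),np.cos(yaw),0]); print("cradle",O.round(1),yaw,np.linalg.norm(d[:2]))
# right leaf angle: fit for pocket positions
from scipy.optimize import least_squares
ex=np.array([np.cos(yaw),np.sin(yaw),0]);ey=np.array([-np.sin(yaw),np.cos(yaw),0]);ez=np.array([0,0,1.])
O[2]=0
def rp(a): return [O+ex*x+ez*60-ey*(68*np.cos(a)+8*np.sin(a))+ez*(68*np.sin(a)-8*np.cos(a)) for x in(-68,0,68)]
def lp(): return [O+ex*x+ez*52+ey*68 for x in(-68,0,68)]
def allf(v):
    global O,ex,ey
    O=np.array([v[0],v[1],0]);y=v[2];ex=np.array([np.cos(y),np.sin(y),0]);ey=np.array([-np.sin(y),np.cos(y),0])
    return (proj(c,np.vstack([lp(),rp(v[3])]))-np.vstack([L,Rr])).ravel()
r=least_squares(allf,[O[0],O[1],yaw,0.2]);print(r.x,r.fun.round(1))
m=cv2.inRange(hsv,(8,20,120),(35,150,255))
k,l,st,ce=cv2.connectedComponentsWithStats(m)
for i in range(1,k):
    if st[i,4]>300: print(st[i],ce[i],onz(c,ce[i],16).round(1))
E
```

```text
[ 291   34   53   60 2473] [316.9  63.5] [316.9  63.5] [52.6 58. ]
[ 419   43   51   55 2231] [443.9  70. ] [443.9  70. ] [49.1 56. ]
[ 290  106   50   52 2038] [314.7 131.3] [314.7 131.4] [49.1 51. ]
[ 411  110   47   51 1904] [434.6 134.8] [434.6 134.8] [45.8 51.1]
[ 289  169   48   48 1768] [313.1 192.6] [313.  192.6] [45.5 47.8]
[ 405  170   46   47 1678] [427.6 193.1] [427.6 193.1] [43.5 47.3]
[[439.1 327.6  52. ]
 [507.3 324.6  52. ]
 [575.3 323.2  52. ]]
cradle [505.  257.2  52. ] -0.03183564369301943 136.28695933686527
[ 5.05106473e+02  2.57181418e+02 -3.11814119e-02  2.21495486e-01] [-0.3  0.2  0.5 -0.  -0.2 -0.1 -0.1 -0.1  0.1  0.1 -0.1 -0.1]
[242  20  13  72 555] [248.14774775  60.48828829] [424.1 110.6  16. ]
[  90   93  164   31 1634] [186.83231334 112.42594859] [482.9  32.1  16. ]
[ 184  200   42   41 1264] [204.32832278 220.88053797] [623.2  40.1  16. ]
[ 96 212  40  20 595] [114.28571429 223.40504202] [627.  -81.7  16. ]
[  0 217  32  31 648] [ 12.15895062 231.11419753] [ 638.3 -222.3   16. ]
```

Call:
{"api": "send_rows", "payload": {
  "steps": [
    {"travel": [-0.091,-0.322,0.01],"rot": [0,0,0],"jaw": 0},
    {"travel": [-0.091,-0.322,0.01],"rot": [0,0,0],"jaw": 0},
    {"travel": [-0.091,-0.322,0.01],"rot": [0,0,0],"jaw": 0},
    {"travel": [-0.091,-0.322,0.01],"rot": [0,0,0],"jaw": 0},
    {"travel": [-0.091,-0.322,0.01],"rot": [0,0,0],"jaw": 0},
    {"travel": [-0.091,-0.322,0.01],"rot": [0,0,0],"jaw": 0},
    {"travel": [-0.091,-0.322,0.01],"rot": [0,0,0],"jaw": 0},
    {"travel": [-0.091,-0.322,0.01],"rot": [0,0,0],"jaw": 0},
    {"travel": [-0.091,-0.322,0.01],"rot": [0,0,0],"jaw": 0},
    {"travel": [-0.091,-0.322,0.01],"rot": [0,0,0],"jaw": 0},
    {"travel": [-0.091,-0.322,0.01],"rot": [0,0,0],"jaw": 0},
    {"travel": [-0.091,-0.322,0.01],"rot": [0,0,0],"jaw": 0}
  ]
}}

```text
t: 2.78
eef_pos: [651.2, -129.0, 250.2]
ee_rot: [-0.0, -0.002, 1.0, 0.001]
force: [-0.6, 0.2, -0.2]
gripper_width: 87.2
grip_force: 0.0
```

```bash
cat > plates.py <<'E'
from h import *
def plates(c,im,z=16,lo=(8,20,120)):
    hsv=cv2.cvtColor(im,cv2.COLOR_BGR2HSV); m=cv2.inRange(hsv,lo,(35,150,255))
    k,l,st,ce=cv2.connectedComponentsWithStats(m); out=[]
    for i in range(1,k):
        if st[i,4]>300:
            cn=max(cv2.findContours((l==i).astype(np.uint8),0,1)[0],key=cv2.contourArea)
            h=cv2.convexHull(cn)[:,0]; W=np.array([onz(c,q,z)[:2] for q in h],np.float32)
            (x,y),r=cv2.minEnclosingCircle(W); out.append((st[i].tolist(),ce[i].round(1),onz(c,ce[i],z)[:2].round(1),np.round((x,y,r),1)))
    return out
E
python3 - <<'E'
from plates import *
c,im=look("wrist","w2.png"); np.savez("w2.npz",K=c[0],R=c[1],t=c[2])
p,R,s=pose(); print(p,R.as_matrix().round(3),s["t"])
for o in plates(c,im): print(o)
E
```

```text
[ 651.16343676 -128.96088364  250.29841999] [[-1.    -0.004  0.   ]
 [-0.004  1.     0.002]
 [-0.     0.002 -1.   ]] 2.8333
([348, 0, 180, 45, 3205], array([433.1,  26.5]), array([482.9,  -0.5]), array([479.8,   4.1,  99.3]))
([90, 105, 82, 88, 2499], array([133. , 147.9]), array([ 617.4, -355.3]), array([ 619. , -361.5,   54.4]))
([425, 134, 46, 44, 1561], array([448.2, 155.4]), array([625.9,  32.7]), array([626.3,  32.4,  28.2]))
([329, 146, 44, 44, 1507], array([350.6, 167.5]), array([641.2, -87.4]), array([641.7, -87.5,  27.6]))
([218, 151, 44, 44, 1498], array([239.5, 172.6]), array([ 647.9, -226.5]), array([ 648.3, -226.2,   28. ]))
```

View pics/w2.png

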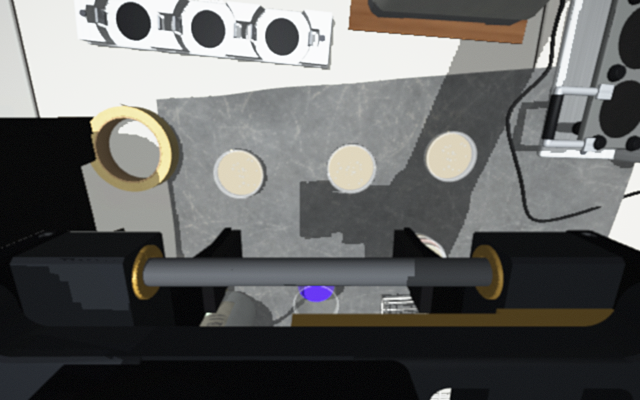

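The view shows plates at (451,156), (351,168) and (240,174), tape at (132,148), the carrier discs at (133,20), (208,28) and (281,37), and the lead near (515,150). Next I'll compute the carrier pose, the mixer height and the first grasp deltas.

```bash
python3 - <<'E'
from h import *
print("mixer top",tri([cam("top"),cam("side")],[(317,244),(348,176)]))
z=np.load("w2.npz"); c=(z["K"],z["R"],z["t"]); im=cv2.imread("pics/w2.png"); g=cv2.cvtColor(im,cv2.COLOR_BGR2GRAY)
m=cv2.inRange(g,0,45); m[:,345:]=0; m[70:]=0
k,l,st,ce=cv2.connectedComponentsWithStats(m); P=[]
for i in range(1,k):
    if st[i,4]>500: print(st[i],ce[i]); P.append(onz(c,ce[i],8)); print(P[-1].round(1))
print(delta((648.5,-226,60),-0.031),delta((641.5,-87,60),-0.031),delta((626,35,60),-0.031+1.571), pose()[2]["joint_pos"])
E
```

```text
mixer top [413.74063789  33.80885828 171.13249039]
[117   3  33  37 891] [132.51066218  20.65544332]
[ 475.6 -338.3    8. ]
(array([ 0.003 , -0.0974,  0.1901]), array([0.002, 0.   , 0.035])) (array([0.0096, 0.0416, 0.1904]), array([0.002, 0.   , 0.035])) (array([0.0246, 0.1636, 0.1906]), array([ 0.002,  0.002, -1.536])) [-0.29063797  0.3931966   0.57220635  1.43725809 -0.21530487  1.37367616
  1.86323092]
```

Call:
{"api": "send_rows", "payload": {
  "grip_force": 20,
  "steps": [
    {"travel": [0.003,-0.097,0.1],"rot": [0.002,0,0.035],"jaw": 0},
    {"travel": [0.003,-0.097,0.1],"rot": [0.002,0,0.035],"jaw": 0},
    {"travel": [0.003,-0.097,0.1],"rot": [0.002,0,0.035],"jaw": 0},
    {"travel": [0.003,-0.097,0.14],"rot": [0.002,0,0.035],"jaw": 0},
    {"travel": [0.003,-0.097,0.18],"rot": [0.002,0,0.035],"jaw": 0},
    {"travel": [0.003,-0.097,0.2],"rot": [0.002,0,0.035],"jaw": 0},
    {"travel": [0.003,-0.097,0.215],"rot": [0.002,0,0.035],"jaw": 0},
    {"travel": [0.003,-0.097,0.226],"rot": [0.002,0,0.035],"jaw": 0},
    {"travel": [0.003,-0.097,0.226],"rot": [0.002,0,0.035],"jaw": 0.05},
    {"travel": [0.003,-0.097,0.226],"rot": [0.002,0,0.035],"jaw": 0.5},
    {"travel": [0.003,-0.097,0.226],"rot": [0.002,0,0.035],"jaw": 0.5},
    {"travel": [0.003,-0.097,0.226],"rot": [0.002,0,0.035],"jaw": 0.5},
    {"travel": [0.003,-0.097,0.226],"rot": [0.002,0,0.035],"jaw": 0.5},
    {"travel": [0.003,-0.097,0.226],"rot": [0.002,0,0.035],"jaw": 0.5},
    {"travel": [0.003,-0.097,0.226],"rot": [0.002,0,0.035],"jaw": 0.5}
  ]
}}

```text
t: 4.08
eef_pos: [648.6, -228.3, 25.2]
ee_rot: [0.001, 0.017, 1.0, -0.001]
force: [-0.9, 0.7, 6.5]
gripper_width: 60.8
grip_force: 20.1
```

Call:
{"api": "send_rows", "payload": {
  "steps": [
    {"travel": [0,0,-0.03],"rot": [0,0,0],"jaw": 0.5},
    {"travel": [0,0,-0.07],"rot": [0,0,0],"jaw": 0.5},
    {"travel": [0,0,-0.11],"rot": [0,0,0],"jaw": 0.5},
    {"travel": [0,0,-0.15],"rot": [0,0,0],"jaw": 0.5},
    {"travel": [0.006,0.036,-0.17],"rot": [0,0,0],"jaw": 0.5},
    {"travel": [0.011,0.072,-0.19],"rot": [0,0,0],"jaw": 0.5},
    {"travel": [0.016,0.11,-0.2],"rot": [0,0,0],"jaw": 0.5},
    {"travel": [0.022,0.15,-0.2],"rot": [0,0,0],"jaw": 0.5},
    {"travel": [0.028,0.19,-0.2],"rot": [0,0,0],"jaw": 0.5},
    {"travel": [0.034,0.23,-0.2],"rot": [0,0,0],"jaw": 0.5},
    {"travel": [0.041,0.27,-0.2],"rot": [0,0,0],"jaw": 0.5},
    {"travel": [0.047,0.31,-0.2],"rot": [0,0,0],"jaw": 0.5},
    {"travel": [0.072,0.341,-0.2],"rot": [0,0,0],"jaw": 0.5},
    {"travel": [0.098,0.372,-0.2],"rot": [0,0,0],"jaw": 0.5},
    {"travel": [0.124,0.405,-0.2],"rot": [0,0,0],"jaw": 0.5},
    {"travel": [0.15,0.438,-0.2],"rot": [0,0,0],"jaw": 0.5},
    {"travel": [0.178,0.47,-0.2],"rot": [0,0,0],"jaw": 0.5},
    {"travel": [0.204,0.51,-0.2],"rot": [0,0,0],"jaw": 0.5},
    {"travel": [0.228,0.548,-0.2],"rot": [0,0,0],"jaw": 0.5},
    {"travel": [0.228,0.548,-0.2],"rot": [0,0,0],"jaw": 0.5}
  ]
}}

```text
t: 5.75
eef_pos: [434.4, 333.9, 223.6]
ee_rot: [-0.001, 0.013, 1.0, 0.001]
force: [-1.0, -0.1, 0.2]
gripper_width: 60.8
grip_force: 20.0
```

```bash
python3 - <<'E'
from h import *
p,R,s=pose(); print(p,s["gripper_width"],s["grip_force"],s["joint_pos"],s["force"]); print(delta((439.3,327.3,76),-0.031))
E
```

```text
[434.38240895 333.87400083 223.60939814] 60.821946393214226 19.958095321399014 [-1.01043762  0.13448398  0.30344566  1.75421815 -0.04426285  1.25950625
  0.84809151] [-1.03089365 -0.10782185  0.15819222]
(array([-0.0053, -0.0066,  0.1476]), array([ 0.001, -0.002,  0.004]))
```

Call:
{"api": "send_rows", "payload": {
  "steps": [
    {"travel": [0,0,0.03],"rot": [0,0,0],"jaw": 0.5},
    {"travel": [0,0,0.06],"rot": [0,0,0],"jaw": 0.5},
    {"travel": [0,0,0.09],"rot": [0,0,0],"jaw": 0.5},
    {"travel": [0,0,0.11],"rot": [0,0,0],"jaw": 0.5},
    {"travel": [0,0,0.11],"rot": [0,0,0],"jaw": 0.5},
    {"travel": [0,0,0.11],"rot": [0,0,0],"jaw": 0.5},
    {"travel": [0,0,0.11],"rot": [0,0,0],"jaw": 0.5},
    {"travel": [0,0,0.11],"rot": [0,0,0],"jaw": 0.5}
  ]
}}

```text
t: 6.42
eef_pos: [440.2, 328.0, 115.5]
ee_rot: [0.001, 0.018, 1.0, 0.001]
force: [0.9, -1.5, 0.6]
gripper_width: 60.9
grip_force: 20.0
```

```bash
python3 - <<'E'
from h import *
p,R,s=pose(); print(p,s["gripper_width"],s["grip_force"],s["force"],s["dq"].round(3)); print(delta((439.3,327.3,76),-0.031))
c,im=look("wrist","w3.png"); crop(im,200,0,560,300,"w3c.png",2)
E
```

```text
[440.23225709 328.02405659 115.45385201] 60.85146469110592 19.957342352881824 [ 0.93989816 -1.4713063   0.55784497] [-0.002 -0.002 -0.002  0.005 -0.    -0.005  0.   ]
(array([ 0.001 , -0.0008,  0.0395]), array([ 0.001,  0.002, -0.004]))
```

View pics/w3c.png

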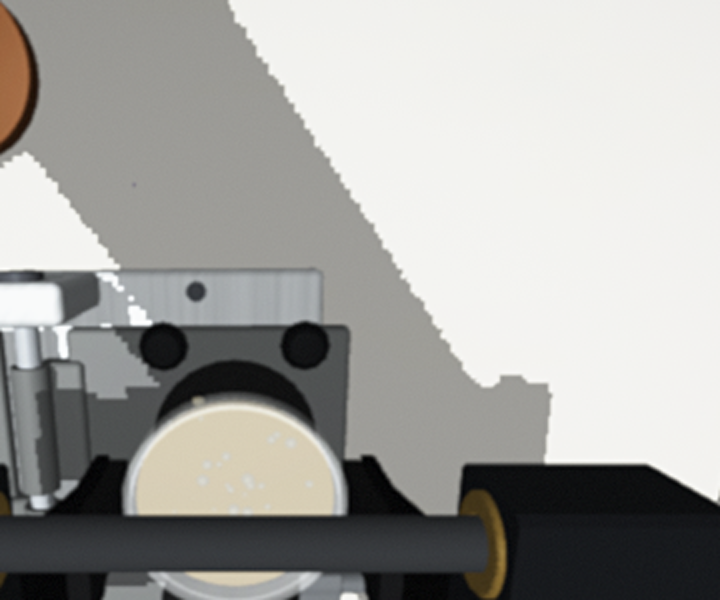

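The crop shows the plate gripped level between the fingers, with pocket 0's black disc right behind it. I'll lower and release.

Call:
{"api": "send_rows", "payload": {
  "steps": [
    {"travel": [0,-0.001,0.015],"rot": [0,0.002,-0.004],"jaw": 0.5},
    {"travel": [0,-0.001,0.025],"rot": [0,0.002,-0.004],"jaw": 0.5},
    {"travel": [0,-0.001,0.033],"rot": [0,0.002,-0.004],"jaw": 0.5},
    {"travel": [0,-0.001,0.0395],"rot": [0,0.002,-0.004],"jaw": 0.5},
    {"travel": [0,-0.001,0.0395],"rot": [0,0.002,-0.004],"jaw": 0.5},
    {"travel": [0,-0.001,0.0395],"rot": [0,0.002,-0.004],"jaw": 0.15},
    {"travel": [0,-0.001,0.0395],"rot": [0,0.002,-0.004],"jaw": 0.15},
    {"travel": [0,-0.001,0.0395],"rot": [0,0.002,-0.004],"jaw": 0.15},
    {"travel": [0,-0.001,0.0395],"rot": [0,0.002,-0.004],"jaw": 0.15},
    {"travel": [0,-0.001,0.02],"rot": [0,0.002,-0.004],"jaw": 0.15},
    {"travel": [0,-0.001,-0.02],"rot": [0,0.002,-0.004],"jaw": 0.15},
    {"travel": [0,-0.001,-0.06],"rot": [0,0.002,-0.004],"jaw": 0.1},
    {"travel": [0,-0.001,-0.1],"rot": [0,0.002,-0.004],"jaw": 0},
    {"travel": [-0.06,-0.001,-0.12],"rot": [0,0.002,-0.004],"jaw": 0},
    {"travel": [-0.1,-0.03,-0.12],"rot": [0,0.002,-0.004],"jaw": 0},
    {"travel": [-0.14,-0.04,-0.12],"rot": [0,0.002,-0.004],"jaw": 0},
    {"travel": [-0.14,-0.04,-0.12],"rot": [0,0.002,-0.004],"jaw": 0},
    {"travel": [-0.14,-0.04,-0.12],"rot": [0,0.002,-0.004],"jaw": 0},
    {"travel": [-0.14,-0.04,-0.12],"rot": [0,0.002,-0.004],"jaw": 0},
    {"travel": [-0.14,-0.04,-0.12],"rot": [0,0.002,-0.004],"jaw": 0}
  ]
}}

```text
t: 8.13
eef_pos: [577.1, 283.1, 233.2]
ee_rot: [-0.001, 0.015, 1.0, -0.001]
force: [0.9, 0.8, 0.0]
gripper_width: 86.9
grip_force: 0.0
```

```bash
cat > pk.py <<'E'
from plates import *
O=np.array([505.1,257.2,0]);yw=-0.0312
ex=np.array([np.cos(yw),np.sin(yw),0]);ey=np.array([-np.sin(yw),np.cos(yw),0])
def cr(P): d=np.array([P[0],P[1],0])-O; return np.round([d@ex,d@ey],1)
E
python3 - <<'E'
from pk import *
p,R,s=pose(); print(p,s["gripper_width"],s["force"])
c,im=look("wrist","w4.png")
for o in plates(c,im,64): print(o[0],cr(o[3]),o[3])
for o in plates(c,im): print(o[3])
print(delta((641.5,-87,200),-0.031))
E
```

```text
[577.10660988 283.09456784 233.22557516] 86.93847465796823 [0.87402413 0.84252658 0.03855998]
[329, 12, 60, 65, 2993] [-65.8  66. ] [441.4 325.2  27.8]
[145, 19, 22, 63, 857] [ -60.7 -124.7] [440.5 134.5  27.2]
[0, 83, 169, 31, 2089] [ -11.8 -202.1] [487.   55.6  83. ]
[105, 198, 45, 34, 1118] [ 107.2 -178.9] [606.7  75.   24.8]
[13, 214, 38, 28, 625] [ 122.9 -285.8] [619.  -32.3  22.4]
[431.6 331.3  32.1]
[430.6 111.3  31.4]
[484.2  20.4  95.7]
[622.2  42.7  28.6]
[636.5 -81.   25.8]
(array([-0.0758, -0.3685,  0.0334]), array([-0.001, -0.003,  0.002]))
```

Call:
{"api": "send_rows", "payload": {
  "steps": [
    {"travel": [-0.008,-0.04,0],"rot": [0,-0.003,0.002],"jaw": 0},
    {"travel": [-0.016,-0.08,0],"rot": [0,-0.003,0.002],"jaw": 0},
    {"travel": [-0.025,-0.12,0],"rot": [0,-0.003,0.002],"jaw": 0},
    {"travel": [-0.033,-0.16,0],"rot": [0,-0.003,0.002],"jaw": 0},
    {"travel": [-0.041,-0.2,0],"rot": [0,-0.003,0.002],"jaw": 0},
    {"travel": [-0.05,-0.24,0],"rot": [0,-0.003,0.002],"jaw": 0},
    {"travel": [-0.058,-0.28,0],"rot": [0,-0.003,0.002],"jaw": 0},
    {"travel": [-0.066,-0.32,0.01],"rot": [0,-0.003,0.002],"jaw": 0},
    {"travel": [-0.073,-0.35,0.03],"rot": [0,-0.003,0.002],"jaw": 0},
    {"travel": [-0.076,-0.3685,0.065],"rot": [0,-0.003,0.002],"jaw": 0},
    {"travel": [-0.076,-0.3685,0.1],"rot": [0,-0.003,0.002],"jaw": 0},
    {"travel": [-0.076,-0.3685,0.135],"rot": [0,-0.003,0.002],"jaw": 0},
    {"travel": [-0.076,-0.3685,0.165],"rot": [0,-0.003,0.002],"jaw": 0},
    {"travel": [-0.076,-0.3685,0.19],"rot": [0,-0.003,0.002],"jaw": 0},
    {"travel": [-0.076,-0.3685,0.208],"rot": [0,-0.003,0.002],"jaw": 0},
    {"travel": [-0.076,-0.3685,0.209],"rot": [0,-0.003,0.002],"jaw": 0},
    {"travel": [-0.076,-0.3685,0.209],"rot": [0,-0.003,0.002],"jaw": 0.5},
    {"travel": [-0.076,-0.3685,0.209],"rot": [0,-0.003,0.002],"jaw": 0.5},
    {"travel": [-0.076,-0.3685,0.209],"rot": [0,-0.003,0.002],"jaw": 0.5},
    {"travel": [-0.076,-0.3685,0.209],"rot": [0,-0.003,0.002],"jaw": 0.5}
  ]
}}

```text
t: 9.85
eef_pos: [642.2, -87.7, 25.6]
ee_rot: [0.001, 0.016, 1.0, -0.0]
force: [-0.4, -0.3, -0.2]
gripper_width: 68.0
grip_force: 0.0
```

```bash
python3 - <<'E'
from h import *
p,R,s=pose(); print(p,s["gripper_width"],s["grip_force"],s["force"]); print(delta((600,100,225),-0.031),delta((507.2,325.2,225),-0.031))
E
```

```text
[642.16995183 -87.67763999  25.55858604] 67.99493853893458 0.0 [-0.3819607  -0.32528406 -0.16215439]
(array([ 0.0478,  0.1861, -0.1997]), array([-0.001,  0.002, -0.001])) (array([ 0.1478,  0.4082, -0.2   ]), array([-0.001,  0.002, -0.001]))
```

Call:
{"api": "send_rows", "payload": {
  "steps": [
    {"travel": [0,0,0],"rot": [0,0,0],"jaw": 0.5},
    {"travel": [0,0,0],"rot": [0,0,0],"jaw": 0.5},
    {"travel": [0,0,0],"rot": [0,0,0],"jaw": 0.5},
    {"travel": [0,0,-0.03],"rot": [0,0,0],"jaw": 0.5},
    {"travel": [0,0,-0.07],"rot": [0,0,0],"jaw": 0.5},
    {"travel": [0,0,-0.11],"rot": [0,0,0],"jaw": 0.5},
    {"travel": [0,0.005,-0.15],"rot": [0,0,0],"jaw": 0.5},
    {"travel": [0.006,0.035,-0.175],"rot": [0,0,0],"jaw": 0.5},
    {"travel": [0.015,0.07,-0.19],"rot": [0,0,0],"jaw": 0.5},
    {"travel": [0.025,0.11,-0.2],"rot": [0,0,0],"jaw": 0.5},
    {"travel": [0.037,0.15,-0.2],"rot": [0,0,0],"jaw": 0.5},
    {"travel": [0.048,0.186,-0.2],"rot": [0,0,0],"jaw": 0.5},
    {"travel": [0.064,0.222,-0.2],"rot": [0,0,0],"jaw": 0.5},
    {"travel": [0.08,0.258,-0.2],"rot": [0,0,0],"jaw": 0.5},
    {"travel": [0.097,0.294,-0.2],"rot": [0,0,0],"jaw": 0.5},
    {"travel": [0.113,0.33,-0.2],"rot": [0,0,0],"jaw": 0.5},
    {"travel": [0.13,0.367,-0.19],"rot": [0,0,0],"jaw": 0.5},
    {"travel": [0.143,0.398,-0.16],"rot": [0,0,0],"jaw": 0.5},
    {"travel": [0.148,0.408,-0.13],"rot": [0,0,0],"jaw": 0.5},
    {"travel": [0.148,0.408,-0.1],"rot": [0,0,0],"jaw": 0.5}
  ]
}}

```text
t: 11.52
eef_pos: [504.6, 329.5, 123.0]
ee_rot: [0.0, 0.013, 1.0, 0.001]
force: [0.5, 0.1, -0.6]
gripper_width: 61.0
grip_force: 20.0
```

```bash
python3 - <<'E'
from h import *
p,R,s=pose(); print(p,s["gripper_width"],s["grip_force"],s["force"],s["dq"].round(2)); print(delta((507.2,325.2,76),-0.031))
E
```

```text
[504.62109637 329.48489294 122.95418185] 60.96661479593682 19.97157396536295 [ 0.45856584  0.10312468 -0.6333484 ] [ 0.1   0.35 -0.01  0.37 -0.13 -0.68  0.15]
(array([-0.0027, -0.0043,  0.047 ]), array([0.001, 0.001, 0.005]))
```

Call:
{"api": "send_rows", "payload": {
  "steps": [
    {"travel": [0,0,0],"rot": [0,0,0],"jaw": 0.5},
    {"travel": [0,0,0.005],"rot": [0,0,0],"jaw": 0.5},
    {"travel": [0,0,0.015],"rot": [0,0,0],"jaw": 0.5},
    {"travel": [0,0,0.025],"rot": [0,0,0],"jaw": 0.5},
    {"travel": [0,0,0.035],"rot": [0,0,0],"jaw": 0.5},
    {"travel": [0,0,0.043],"rot": [0,0,0],"jaw": 0.5},
    {"travel": [0,0,0.049],"rot": [0,0,0],"jaw": 0.5},
    {"travel": [0,0,0.049],"rot": [0,0,0],"jaw": 0.5},
    {"travel": [0,0,0.049],"rot": [0,0,0],"jaw": 0.15},
    {"travel": [0,0,0.049],"rot": [0,0,0],"jaw": 0.15},
    {"travel": [0,0,0.049],"rot": [0,0,0],"jaw": 0.15},
    {"travel": [0,0,0.049],"rot": [0,0,0],"jaw": 0.15},
    {"travel": [0,0,0.02],"rot": [0,0,0],"jaw": 0.15},
    {"travel": [0,0,-0.02],"rot": [0,0,0],"jaw": 0.15},
    {"travel": [0,0,-0.06],"rot": [0,0,0],"jaw": 0.1},
    {"travel": [-0.03,-0.02,-0.09],"rot": [0,0,0],"jaw": 0},
    {"travel": [-0.06,-0.05,-0.1],"rot": [0,0,0],"jaw": 0},
    {"travel": [-0.07,-0.08,-0.1],"rot": [0,0,0],"jaw": 0},
    {"travel": [-0.07,-0.08,-0.1],"rot": [0,0,0],"jaw": 0},
    {"travel": [-0.07,-0.08,-0.1],"rot": [0,0,0],"jaw": 0}
  ]
}}

```text
t: 13.18
eef_pos: [575.8, 239.3, 225.0]
ee_rot: [0.001, 0.019, 1.0, -0.001]
force: [0.2, 0.3, -0.4]
gripper_width: 86.6
grip_force: 0.0
```

```bash
python3 - <<'E'
from pk import *
p,R,s=pose(); print(p,s["gripper_width"],s["dq"].round(2))
c,im=look("wrist","w5.png")
for o in plates(c,im,64): print(o[0],cr(o[3]),o[3])
print("z16")
for o in plates(c,im): print(o[0],o[3])
print(delta((626,35,200),-0.031+1.571),delta((626,35,24),-0.031-1.571),s["joint_pos"])
E
```

```text
[575.83734916 239.31193132 224.95094634] 86.64590964323664 [-0.04  0.01 -0.06  0.01 -0.02 -0.   -0.02]
[376, 6, 62, 67, 3209] [-65.5  65.2] [441.7 324.4  28.1]
[181, 16, 20, 64, 815] [ -60.9 -130.3] [440.2 128.9  26.8]
[22, 81, 181, 33, 2283] [ -19.7 -210.8] [478.8  47.1  86.1]
[373, 86, 58, 60, 2660] [ 0.5 65.6] [507.6 322.8  27.7]
[137, 202, 46, 43, 1298] [ 108.2 -183.8] [607.5  70.1  24.3]
z16
[376, 6, 62, 67, 3209] [432.  337.3  32.5]
[181, 16, 20, 64, 815] [430.2 111.   31. ]
[22, 81, 181, 33, 2283] [474.9  16.3  99.7]
[373, 86, 58, 60, 2660] [508.3 335.5  32.1]
[137, 202, 46, 43, 1298] [624.   42.9  28.2]
(array([-0.0585, -0.2047,  0.0247]), array([0.000e+00, 1.000e-03, 1.567e+00])) (array([-0.0583, -0.2046,  0.2007]), array([0.000e+00, 1.000e-03, 1.567e+00])) [-0.79987618  0.29866     0.41507524  1.57525531 -0.12151434  1.29229645
  1.16489507]
```

Call:
{"api": "send_rows", "payload": {
  "steps": [
    {"travel": [-0.009,-0.03,0],"rot": [0,0,0.12],"jaw": 0},
    {"travel": [-0.018,-0.06,0],"rot": [0,0,0.24],"jaw": 0},
    {"travel": [-0.026,-0.09,0],"rot": [0,0,0.36],"jaw": 0},
    {"travel": [-0.035,-0.12,0],"rot": [0,0,0.48],"jaw": 0},
    {"travel": [-0.043,-0.15,0.01],"rot": [0,0,0.6],"jaw": 0},
    {"travel": [-0.052,-0.18,0.02],"rot": [0,0,0.72],"jaw": 0},
    {"travel": [-0.0595,-0.203,0.03],"rot": [0,0,0.84],"jaw": 0},
    {"travel": [-0.0595,-0.203,0.05],"rot": [0,0,0.96],"jaw": 0},
    {"travel": [-0.0595,-0.203,0.07],"rot": [0,0,1.08],"jaw": 0},
    {"travel": [-0.0595,-0.203,0.09],"rot": [0,0,1.2],"jaw": 0},
    {"travel": [-0.0595,-0.203,0.11],"rot": [0,0,1.32],"jaw": 0},
    {"travel": [-0.0595,-0.203,0.13],"rot": [0,0,1.44],"jaw": 0},
    {"travel": [-0.0595,-0.203,0.14],"rot": [0,0,1.567],"jaw": 0},
    {"travel": [-0.0595,-0.203,0.15],"rot": [0,0,1.567],"jaw": 0},
    {"travel": [-0.0595,-0.203,0.165],"rot": [0,0,1.567],"jaw": 0},
    {"travel": [-0.0595,-0.203,0.18],"rot": [0,0,1.567],"jaw": 0},
    {"travel": [-0.0595,-0.203,0.194],"rot": [0,0,1.567],"jaw": 0},
    {"travel": [-0.0595,-0.203,0.2015],"rot": [0,0,1.567],"jaw": 0.1},
    {"travel": [-0.0595,-0.203,0.2015],"rot": [0,0,1.567],"jaw": 0.5},
    {"travel": [-0.0595,-0.203,0.2015],"rot": [0,0,1.567],"jaw": 0.5}
  ]
}}

```text
t: 14.9
eef_pos: [627.7, 37.5, 22.9]
ee_rot: [0.001, 0.717, 0.697, 0.0]
force: [0.1, 0.9, 0.1]
gripper_width: 74.2
grip_force: 0.0
```

Call:
{"api": "send_rows", "payload": {
  "steps": [
    {"travel": [0,0,0],"rot": [0,0,0],"jaw": 0.5},
    {"travel": [0,0,0],"rot": [0,0,0],"jaw": 0.5},
    {"travel": [0,0,0],"rot": [0,0,0],"jaw": 0.5},
    {"travel": [0,0,0],"rot": [0,0,0],"jaw": 0.5},
    {"travel": [0,0,0],"rot": [0,0,0],"jaw": 0.5}
  ]
}}

```text
t: 15.32
eef_pos: [627.5, 37.4, 23.3]
ee_rot: [0.001, 0.717, 0.697, 0.0]
force: [0.0, -0.4, 0.2]
gripper_width: 61.1
grip_force: 20.0
```

```bash
python3 - <<'E'
from h import *
p,R,s=pose(); print(p,s["gripper_width"],s["grip_force"],s["force"],s["joint_pos"]); print(delta((620,60,225),-0.031),delta((575.2,323,220),-0.031))
E
```

```text
[627.53392244  37.37243295  23.27056499] 61.07855162735359 19.999977413535817 [ 0.04578402 -0.44516779  0.159486  ] [-0.65091949  0.57429198  0.67968907  1.75975742 -0.42875533  0.95966931
  0.17247427]
(array([ 0.0222, -0.0079, -0.2018]), array([ 0.   ,  0.002, -1.569])) (array([ 0.2838, -0.0603, -0.1971]), array([ 0.   ,  0.002, -1.569]))
```

Call:
{"api": "send_rows", "payload": {
  "steps": [
    {"travel": [0,0,-0.03],"rot": [0,0,0],"jaw": 0.5},
    {"travel": [0,0,-0.07],"rot": [0,0,0],"jaw": 0.5},
    {"travel": [0,0,-0.11],"rot": [0,0,0],"jaw": 0.5},
    {"travel": [0,0,-0.15],"rot": [0,0,0],"jaw": 0.5},
    {"travel": [0.024,-0.005,-0.18],"rot": [0,0,-0.12],"jaw": 0.5},
    {"travel": [0.048,-0.01,-0.197],"rot": [0,0,-0.24],"jaw": 0.5},
    {"travel": [0.072,-0.015,-0.197],"rot": [0,0,-0.36],"jaw": 0.5},
    {"travel": [0.096,-0.02,-0.197],"rot": [0,0,-0.48],"jaw": 0.5},
    {"travel": [0.12,-0.025,-0.197],"rot": [0,0,-0.6],"jaw": 0.5},
    {"travel": [0.145,-0.03,-0.197],"rot": [0,0,-0.72],"jaw": 0.5},
    {"travel": [0.17,-0.036,-0.197],"rot": [0,0,-0.84],"jaw": 0.5},
    {"travel": [0.195,-0.041,-0.197],"rot": [0,0,-0.96],"jaw": 0.5},
    {"travel": [0.22,-0.047,-0.197],"rot": [0,0,-1.08],"jaw": 0.5},
    {"travel": [0.244,-0.052,-0.19],"rot": [0,0,-1.2],"jaw": 0.5},
    {"travel": [0.268,-0.057,-0.18],"rot": [0,0,-1.32],"jaw": 0.5},
    {"travel": [0.284,-0.06,-0.16],"rot": [0,0,-1.44],"jaw": 0.5},
    {"travel": [0.284,-0.06,-0.14],"rot": [0,0.002,-1.569],"jaw": 0.5},
    {"travel": [0.284,-0.06,-0.12],"rot": [0,0.002,-1.569],"jaw": 0.5},
    {"travel": [0.284,-0.06,-0.1],"rot": [0,0.002,-1.569],"jaw": 0.5},
    {"travel": [0.284,-0.06,-0.1],"rot": [0,0.002,-1.569],"jaw": 0.5}
  ]
}}

```text
t: 16.98
eef_pos: [573.5, 321.9, 118.5]
ee_rot: [-0.003, 0.015, 1.0, -0.002]
force: [-1.4, -0.6, -1.1]
gripper_width: 61.1
grip_force: 20.0
```

Call:
{"api": "send_rows", "payload": {
  "steps": [
    {"travel": [0,0,0],"rot": [0,0,0],"jaw": 0.5},
    {"travel": [0,0,0],"rot": [0,0,0],"jaw": 0.5},
    {"travel": [0,0,0],"rot": [0,0,0],"jaw": 0.5}
  ]
}}

```text
t: 17.23
eef_pos: [576.6, 323.4, 124.6]
ee_rot: [0.001, 0.016, 1.0, 0.001]
force: [0.3, 0.5, 0.5]
gripper_width: 61.1
grip_force: 20.0
```

```bash
python3 - <<'E'
from h import *
p,R,s=pose(); print(p,s["gripper_width"],s["grip_force"],s["force"],s["dq"].round(2)); print(delta((575.2,323,74.5),-0.031))
E
```

```text
[576.56089526 323.39551343 124.61946192] 61.13921039678421 19.999995854814188 [0.2641806  0.46238639 0.45800429] [-0. -0. -0.  0.  0. -0.  0.]
(array([ 0.0014, -0.0005,  0.0501]), array([ 0.002,  0.002, -0.   ]))
```

Call:
{"api": "send_rows", "payload": {
  "steps": [
    {"travel": [0.001,0,0.015],"rot": [0.002,0.002,0],"jaw": 0.5},
    {"travel": [0.001,0,0.025],"rot": [0.002,0.002,0],"jaw": 0.5},
    {"travel": [0.001,0,0.035],"rot": [0.002,0.002,0],"jaw": 0.5},
    {"travel": [0.001,0,0.043],"rot": [0.002,0.002,0],"jaw": 0.5},
    {"travel": [0.001,0,0.05],"rot": [0.002,0.002,0],"jaw": 0.5},
    {"travel": [0.001,0,0.05],"rot": [0.002,0.002,0],"jaw": 0.5},
    {"travel": [0.001,0,0.05],"rot": [0.002,0.002,0],"jaw": 0.15},
    {"travel": [0.001,0,0.05],"rot": [0.002,0.002,0],"jaw": 0.15},
    {"travel": [0.001,0,0.05],"rot": [0.002,0.002,0],"jaw": 0.15},
    {"travel": [0.001,0,0.05],"rot": [0.002,0.002,0],"jaw": 0.15},
    {"travel": [0.001,0,0.02],"rot": [0.002,0.002,0],"jaw": 0.15},
    {"travel": [0.001,0,-0.02],"rot": [0.002,0.002,0],"jaw": 0.15},
    {"travel": [0.001,0,-0.06],"rot": [0.002,0.002,0],"jaw": 0.15},
    {"travel": [-0.02,-0.02,-0.09],"rot": [0.002,0.002,0],"jaw": 0.2},
    {"travel": [-0.04,-0.05,-0.1],"rot": [0.002,0.002,0],"jaw": 0.3},
    {"travel": [-0.068,-0.08,-0.1],"rot": [0.002,0.002,0],"jaw": 0.4},
    {"travel": [-0.068,-0.106,-0.1],"rot": [0.002,0.002,0],"jaw": 0.4},
    {"travel": [-0.068,-0.106,-0.1],"rot": [0.002,0.002,0],"jaw": 0.4},
    {"travel": [-0.068,-0.106,-0.1],"rot": [0.002,0.002,0],"jaw": 0.4},
    {"travel": [-0.068,-0.106,-0.1],"rot": [0.002,0.002,0],"jaw": 0.4}
  ]
}}

```text
t: 18.9
eef_pos: [640.1, 215.8, 222.7]
ee_rot: [-0.001, 0.015, 1.0, -0.0]
force: [-0.1, -1.1, -0.2]
gripper_width: 52.9
grip_force: 0.0
```

```bash
python3 - <<'E'
from pk import *
p,R,s=pose(); print(p,s["gripper_width"],s["dq"].round(2),s["t"])
c,im=look("wrist","w6.png")
for o in plates(c,im,56): print(o[0],cr(o[3]),o[3])
print(s["joint_pos"])
np.savez("w6.npz",K=c[0],R=c[1],t=c[2])
for a in(0.18,0.22,0.26):
    w=a-0.081; B=[O+ex*x-ey*148.5*np.cos(w)+np.array([0,0,60+148.5*np.sin(w)]) for x in(56,78,100)]
    print(a,proj(c,B).round(1).tolist(),B[1].round(1))
E
```

```text
[640.05334449 215.84803167 222.71147454] 52.88279884982841 [-0.02  0.   -0.02 -0.    0.    0.    0.  ] 18.9
[25, 4, 192, 49, 3369] [ -11.7 -218.7] [486.6  39.   88.3]
[399, 11, 63, 67, 3188] [ 1.  66.9] [508.2 324.   28.8]
[396, 88, 58, 60, 2650] [66.3 68.2] [573.5 323.3  28.5]
[-0.71968134  0.41877332  0.45202888  1.4364102  -0.18379987  1.33111815
  1.28292789]
0.18 [[197.2, 107.2], [199.7, 131.7], [202.0, 155.3]] [578.5 107.1  74.7]
0.22 [[195.5, 107.0], [198.0, 132.0], [200.4, 156.1]] [578.5 107.8  80.6]
0.26 [[194.0, 106.8], [196.6, 132.4], [199.1, 156.9]] [578.5 108.7  86.4]
```

View pics/w6.png

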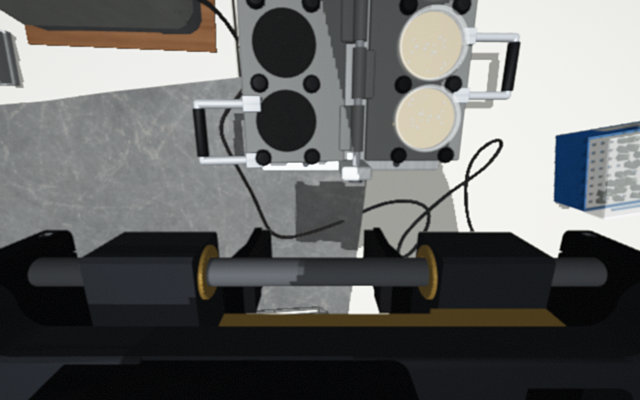

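The view shows the bar of the right handle at (201,108–157), within 3 px of the prediction, and plates seated at (432,45) and (427,118). Now I'll grip the right handle.

Call:
{"api": "send_rows", "payload": {
  "grip_force": 15,
  "steps": [
    {"travel": [0.02,-0.036,0.01],"rot": [0,0,0],"jaw": 0.65},
    {"travel": [0.04,-0.072,0.02],"rot": [0,0,0],"jaw": 0.65},
    {"travel": [0.058,-0.1085,0.04],"rot": [0,0,0],"jaw": 0.65},
    {"travel": [0.058,-0.1085,0.06],"rot": [0,0,0],"jaw": 0.65},
    {"travel": [0.058,-0.1085,0.08],"rot": [0,0,0],"jaw": 0.65},
    {"travel": [0.058,-0.1085,0.095],"rot": [0,0,0],"jaw": 0.65},
    {"travel": [0.058,-0.1085,0.105],"rot": [0,0,0],"jaw": 0.65},
    {"travel": [0.058,-0.1085,0.115],"rot": [0,0,0],"jaw": 0.65},
    {"travel": [0.058,-0.1085,0.125],"rot": [0,0,0],"jaw": 0.65},
    {"travel": [0.058,-0.1085,0.134],"rot": [0,0,0],"jaw": 0.65},
    {"travel": [0.058,-0.1085,0.1375],"rot": [0,0,0],"jaw": 0.65},
    {"travel": [0.058,-0.1085,0.1375],"rot": [0,0,0],"jaw": 0.65},
    {"travel": [0.058,-0.1085,0.1375],"rot": [0,0,0],"jaw": 0.95},
    {"travel": [0.058,-0.1085,0.1375],"rot": [0,0,0],"jaw": 0.95},
    {"travel": [0.058,-0.1085,0.1375],"rot": [0,0,0],"jaw": 0.95},
    {"travel": [0.058,-0.1085,0.1375],"rot": [0,0,0],"jaw": 0.95},
    {"travel": [0.058,-0.1085,0.1375],"rot": [0,0,0],"jaw": 0.95}
  ]
}}

```text
t: 20.37
eef_pos: [579.1, 108.3, 86.1]
ee_rot: [-0.001, 0.015, 1.0, -0.001]
force: [1.0, 0.7, 1.2]
gripper_width: 10.1
grip_force: 15.0
```

```bash
python3 - <<'E'
from pk import *
p,R,s=pose(); print(p,s["gripper_width"],s["grip_force"],s["force"],cr(p))
y0=cr(p)[1]; w=np.arccos(min(1,-y0/148.5)); a0=w+.081; print(w,a0)
for a0 in(0.2,):
  w0=a0-.081
  for w in np.linspace(w0,np.pi-.081,31)[1:]:
    print(round(w+.081,2),np.round([148.5*(np.cos(w0)-np.cos(w)),-148.5*(np.sin(w)-np.sin(w0))],1).tolist())
E
```

```text
[579.14361057 108.34955476  86.11469975] 10.140847381242466 15.000363886356354 [1.02110713 0.68068168 1.21676523] [  78.7 -146.5]
0.16430674816325805 0.24530674816325804
0.3 [2.4, -14.4]
0.4 [6.3, -28.4]
0.49 [11.4, -42.0]
0.59 [17.9, -55.0]
0.69 [25.7, -67.4]
0.79 [34.6, -78.9]
0.89 [44.6, -89.5]
0.98 [55.5, -99.0]
1.08 [67.4, -107.4]
1.18 [80.0, -114.7]
1.28 [93.3, -120.6]
1.38 [107.1, -125.3]
1.47 [121.3, -128.5]
1.57 [135.7, -130.4]
1.67 [150.3, -130.8]
1.77 [164.8, -129.9]
1.87 [179.1, -127.4]
1.96 [193.2, -123.6]
2.06 [206.8, -118.5]
2.16 [219.8, -112.0]
2.26 [232.2, -104.3]
2.36 [243.7, -95.4]
2.46 [254.3, -85.5]
2.55 [263.9, -74.5]
2.65 [272.4, -62.7]
2.75 [279.6, -50.0]
2.85 [285.6, -36.8]
2.95 [290.3, -23.0]
3.04 [293.6, -8.8]
3.14 [295.5, 5.6]
```

Call:
{"api": "send_rows", "payload": {
  "steps": [
    {"travel": [0,0.002,-0.0115],"rot": [0,0,0],"jaw": 0.95},
    {"travel": [0,0.006,-0.0255],"rot": [0,0,0],"jaw": 0.95},
    {"travel": [0,0.011,-0.039],"rot": [0,0,0],"jaw": 0.95},
    {"travel": [0,0.0175,-0.052],"rot": [0,0,0],"jaw": 0.95},
    {"travel": [0,0.0255,-0.0645],"rot": [0,0,0],"jaw": 0.95},
    {"travel": [0,0.0345,-0.076],"rot": [0,0,0],"jaw": 0.95},
    {"travel": [0,0.0445,-0.0865],"rot": [0,0,0],"jaw": 0.95},
    {"travel": [0,0.055,-0.096],"rot": [0,0,0],"jaw": 0.95},
    {"travel": [0,0.067,-0.1045],"rot": [0,0,0],"jaw": 0.95},
    {"travel": [0,0.0795,-0.112],"rot": [0,0,0],"jaw": 0.95},
    {"travel": [0,0.093,-0.1175],"rot": [0,0,0],"jaw": 0.95},
    {"travel": [0,0.107,-0.1225],"rot": [0,0,0],"jaw": 0.95},
    {"travel": [0,0.121,-0.1255],"rot": [0,0,0],"jaw": 0.95},
    {"travel": [0,0.1355,-0.1275],"rot": [0,0,0],"jaw": 0.95},
    {"travel": [0,0.15,-0.128],"rot": [0,0,0],"jaw": 0.95},
    {"travel": [0,0.1645,-0.127],"rot": [0,0,0],"jaw": 0.95},
    {"travel": [0,0.179,-0.1245],"rot": [0,0,0],"jaw": 0.95},
    {"travel": [0,0.193,-0.1205],"rot": [0,0,0],"jaw": 0.95},
    {"travel": [0,0.2065,-0.1155],"rot": [0,0,0],"jaw": 0.95},
    {"travel": [0,0.2195,-0.109],"rot": [0,0,0],"jaw": 0.95}
  ]
}}

```text
t: 22.03
eef_pos: [588.0, 328.1, 196.4]
ee_rot: [0.001, 0.016, 1.0, -0.0]
force: [5.0, -0.3, 3.1]
gripper_width: 10.5
grip_force: 15.0
```

```bash
python3 - <<'E'
from pk import *
p,R,s=pose(); print(p,s["gripper_width"],s["grip_force"],s["force"],cr(p),np.arctan2(p[2]-5-60,-cr(p)[1])+.081)
E
```

```text
[587.98389715 328.05313206 196.4488666 ] 10.505412685980872 14.995783567428589 [ 5.04630027 -0.31174308  3.10787445] [80.6 73.4] 2.161059718668779
```

Call:
{"api": "send_rows", "payload": {
  "steps": [
    {"travel": [0,0.0125,0.0075],"rot": [0,0,0],"jaw": 0.95},
    {"travel": [0.001,0.024,0.0165],"rot": [0,0,0],"jaw": 0.95},
    {"travel": [0.001,0.0345,0.0265],"rot": [0,0,0],"jaw": 0.95},
    {"travel": [0.001,0.044,0.0375],"rot": [0,0,0],"jaw": 0.95},
    {"travel": [0.002,0.0525,0.0495],"rot": [0,0,0],"jaw": 0.95},
    {"travel": [0.002,0.06,0.062],"rot": [0,0,0],"jaw": 0.95},
    {"travel": [0.002,0.066,0.075],"rot": [0,0,0],"jaw": 0.95},
    {"travel": [0.002,0.0705,0.089],"rot": [0,0,0],"jaw": 0.95},
    {"travel": [0.002,0.074,0.1],"rot": [0,0,0],"jaw": 0.95},
    {"travel": [0.002,0.075,0.108],"rot": [0,0,0],"jaw": 0.95},
    {"travel": [0.002,0.0755,0.114],"rot": [0,0,0],"jaw": 0.95},
    {"travel": [0.002,0.0755,0.1185],"rot": [0,0,0],"jaw": 0.95},
    {"travel": [0.002,0.0755,0.1185],"rot": [0,0,0],"jaw": 0.95},
    {"travel": [0.002,0.0755,0.1185],"rot": [0,0,0],"jaw": 0.95},
    {"travel": [0.002,0.0755,0.1185],"rot": [0,0,0],"jaw": 0.95}
  ]
}}

```text
t: 23.28
eef_pos: [588.7, 403.8, 76.9]
ee_rot: [0.002, 0.016, 1.0, 0.0]
force: [10.4, 4.7, -3.0]
gripper_width: 10.4
grip_force: 15.0
```

```bash
python3 - <<'E'
from pk import *
p,R,s=pose(); print(p,s["gripper_width"],s["grip_force"],s["force"],cr(p),np.arctan2(p[2]-5-60,-cr(p)[1])+.081)
E
```

```text
[588.70020247 403.78570065  76.94351709] 10.44833751421472 14.985359609127045 [10.42860655  4.69105156 -2.96916535] [ 79.  149.1] 3.142659258873235
```

Call:
{"api": "send_rows", "payload": {
  "steps": [
    {"travel": [0,0,0],"rot": [0,0,0],"jaw": 0.65},
    {"travel": [0,0,0],"rot": [0,0,0],"jaw": 0.65},
    {"travel": [0,0,0],"rot": [0,0,0],"jaw": 0.65},
    {"travel": [0,0,-0.02],"rot": [0,0,0],"jaw": 0.65},
    {"travel": [0,0,-0.05],"rot": [0,0,0],"jaw": 0.65},
    {"travel": [0.01,0,-0.063],"rot": [0,0,0],"jaw": 0.65},
    {"travel": [0.04,-0.001,-0.063],"rot": [0,0,0],"jaw": 0.65},
    {"travel": [0.061,-0.001,-0.06],"rot": [0,0,0],"jaw": 0.65},
    {"travel": [0.061,-0.001,-0.06],"rot": [0,0,0],"jaw": 0.65},
    {"travel": [0.061,-0.001,-0.05],"rot": [0,0,0],"jaw": 0.65},
    {"travel": [0.061,-0.001,-0.03],"rot": [0,0,0],"jaw": 0.65},
    {"travel": [0.061,-0.001,-0.01],"rot": [0,0,0],"jaw": 0.65},
    {"travel": [0.061,-0.001,0.01],"rot": [0,0,0],"jaw": 0.65},
    {"travel": [0.061,-0.001,0.024],"rot": [0,0,0],"jaw": 0.65},
    {"travel": [0.061,-0.001,0.024],"rot": [0,0,0],"jaw": 0.65},
    {"travel": [0.061,-0.001,0.024],"rot": [0,0,0],"jaw": 0.95},
    {"travel": [0.061,-0.001,0.024],"rot": [0,0,0],"jaw": 0.95},
    {"travel": [0.061,-0.001,0.024],"rot": [0,0,0],"jaw": 0.95},
    {"travel": [0.061,-0.001,0.024],"rot": [0,0,0],"jaw": 0.95},
    {"travel": [0.061,-0.001,0.024],"rot": [0,0,0],"jaw": 0.95}
  ]
}}

```text
t: 24.95
eef_pos: [525.6, 405.7, 53.2]
ee_rot: [0.0, 0.015, 1.0, 0.001]
force: [1.4, 5.1, -0.2]
gripper_width: 10.2
grip_force: 15.0
```

```bash
python3 - <<'E'
from pk import *
p,R,s=pose(); print(p,s["gripper_width"],s["grip_force"],s["force"],cr(p),s["joint_pos"])
w0=-.081
for w in np.linspace(w0,np.pi-.081,33)[1:]:
    print(round(w+.081,2),np.round([148.5*(np.cos(w)-np.cos(w0)),-148.5*(np.sin(w)-np.sin(w0))],1).tolist())
c,im=look("side","s2.png"); crop(im,230,170,460,330,"s2c.png",3)
E
```

```text
[525.59901561 405.71681158  53.19922662] 10.245890179694731 14.9967460334301 [ 1.39837998  5.10713493 -0.15325034] [ 15.9 149.1] [-0.98151662  0.52771499  0.34246328  1.63532202 -0.20210835  1.01214395
  0.96597464]
0.1 [0.5, -14.6]
0.2 [-0.5, -29.1]
0.29 [-2.9, -43.5]
0.39 [-6.7, -57.6]
0.49 [-11.8, -71.2]
0.59 [-18.3, -84.3]
0.69 [-26.0, -96.6]
0.79 [-34.9, -108.2]
0.88 [-44.8, -118.8]
0.98 [-55.8, -128.4]
1.08 [-67.6, -136.9]
1.18 [-80.3, -144.2]
1.28 [-93.5, -150.2]
1.37 [-107.4, -154.8]
1.47 [-121.5, -158.1]
1.57 [-136.0, -160.0]
1.67 [-150.6, -160.5]
1.77 [-165.1, -159.5]
1.87 [-179.5, -157.1]
1.96 [-193.6, -153.4]
2.06 [-207.2, -148.2]
2.16 [-220.3, -141.8]
2.26 [-232.6, -134.1]
2.36 [-244.2, -125.2]
2.45 [-254.8, -115.2]
2.55 [-264.4, -104.2]
2.65 [-272.9, -92.4]
2.75 [-280.2, -79.8]
2.85 [-286.2, -66.5]
2.95 [-290.8, -52.7]
3.04 [-294.1, -38.5]
3.14 [-296.0, -24.0]
```

View pics/s2c.png

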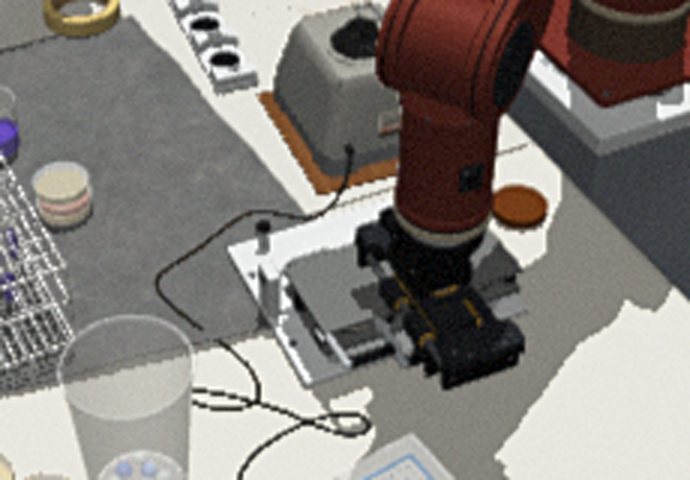

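The crop shows the right leaf shut over the left, with the gripper on the left handle's bar and the stack untouched at (62,195). Before swinging I'll check the clearance to the mixer.

```bash
python3 - <<'E'
from pk import *
c=cam("top"); print("topcam",(-c[1].T@c[2]).round(0))
for n,q in (("wood tr",(356.5,227)),("wood tl",(297,223)),("gray tl",(302,226)),("gray tr",(350,229)),("platform tl",(301+2,232)),("platform tr",(344,235))):
    print(n,[onz(c,q,z)[:2].round(0).tolist() for z in(0,20,100,150,170)])
z=np.load("w6.npz"); c6=(z["K"],z["R"],z["t"])
for q in ((30,25),(120,31),(190,34),(200,20),(215,50),(30,42)): print("w6",q,[onz(c6,q,z)[:2].round(0).tolist() for z in(0,20,60,100,150)])
im=cv2.imread("pics/w1.png"); im6=cv2.imread("pics/w6.png")
a=cv2.resize(im[0:160,0:290],None,fx=2.5,fy=2.5); b=cv2.resize(im6[0:60,0:290],None,fx=2.5,fy=2.5)
cv2.imwrite("pics/mix.png",np.vstack([a,b]))
E
```

```text
topcam [ 319.   -2. 1628.]
wood tr [[483.0, -92.0], [481.0, -91.0], [473.0, -87.0], [468.0, -84.0], [466.0, -83.0]]
wood tl [[493.0, 106.0], [491.0, 105.0], [483.0, 100.0], [477.0, 96.0], [475.0, 95.0]]
gray tl [[484.0, 89.0], [481.0, 88.0], [473.0, 84.0], [468.0, 81.0], [466.0, 80.0]]
gray tr [[476.0, -71.0], [474.0, -70.0], [466.0, -66.0], [461.0, -64.0], [459.0, -63.0]]
platform tl [[464.0, 86.0], [462.0, 85.0], [455.0, 80.0], [450.0, 78.0], [448.0, 77.0]]
platform tr [[455.0, -51.0], [454.0, -50.0], [447.0, -48.0], [443.0, -46.0], [441.0, -46.0]]
w6 (30, 25) [[463.0, -90.0], [469.0, -73.0], [480.0, -40.0], [492.0, -6.0], [506.0, 36.0]]
w6 (120, 31) [[472.0, 6.0], [477.0, 18.0], [488.0, 41.0], [498.0, 64.0], [511.0, 93.0]]
w6 (190, 34) [[477.0, 82.0], [482.0, 89.0], [492.0, 104.0], [502.0, 119.0], [515.0, 138.0]]
w6 (200, 20) [[464.0, 94.0], [470.0, 101.0], [481.0, 115.0], [492.0, 128.0], [507.0, 145.0]]
w6 (215, 50) [[494.0, 107.0], [498.0, 113.0], [506.0, 125.0], [514.0, 137.0], [524.0, 153.0]]
w6 (30, 42) [[479.0, -95.0], [484.0, -78.0], [494.0, -43.0], [504.0, -9.0], [516.0, 33.0]]
```

View pics/mix.png

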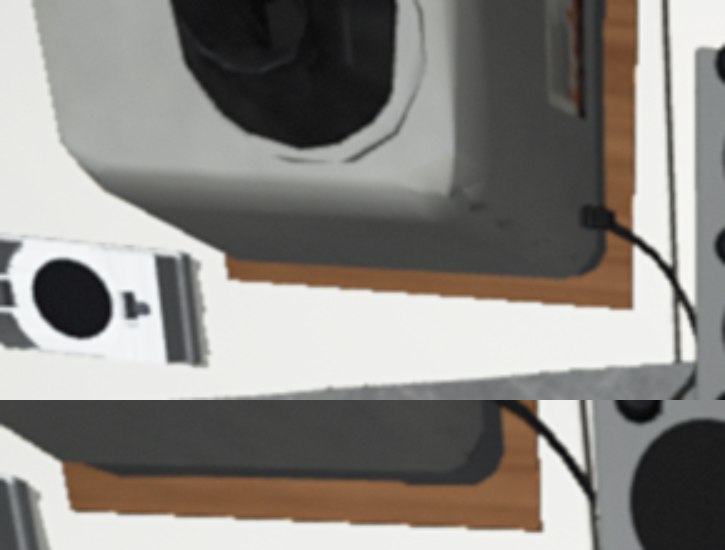

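The mixer tapers inward (its top platform stays below x≈455), so the gripper body clears it. I'll swing the shut pair across.

Call:
{"api": "send_rows", "payload": {
  "grip_force": 25,
  "steps": [
    {"travel": [0,-0.0005,-0.0145],"rot": [0,0,0],"jaw": 0.95},
    {"travel": [0,-0.0015,-0.029],"rot": [0,0,0],"jaw": 0.95},
    {"travel": [0,-0.004,-0.0435],"rot": [0,0,0],"jaw": 0.95},
    {"travel": [0,-0.0075,-0.0575],"rot": [0,0,0],"jaw": 0.95},
    {"travel": [0,-0.013,-0.071],"rot": [0,0,0],"jaw": 0.95},
    {"travel": [0,-0.0195,-0.0845],"rot": [0,0,0],"jaw": 0.95},
    {"travel": [0,-0.027,-0.0965],"rot": [0,0,0],"jaw": 0.95},
    {"travel": [0,-0.036,-0.108],"rot": [0,0,0],"jaw": 0.95},
    {"travel": [0,-0.046,-0.119],"rot": [0,0,0],"jaw": 0.95},
    {"travel": [0,-0.057,-0.1285],"rot": [0,0,0],"jaw": 0.95},
    {"travel": [0,-0.0685,-0.137],"rot": [0,0,0],"jaw": 0.95},
    {"travel": [0,-0.0815,-0.144],"rot": [0,0,0],"jaw": 0.95},
    {"travel": [0,-0.0945,-0.15],"rot": [0,0,0],"jaw": 0.95},
    {"travel": [0,-0.1085,-0.155],"rot": [0,0,0],"jaw": 0.95},
    {"travel": [0,-0.1225,-0.158],"rot": [0,0,0],"jaw": 0.95},
    {"travel": [0,-0.137,-0.16],"rot": [0,0,0],"jaw": 0.95},
    {"travel": [0,-0.1515,-0.1605],"rot": [0,0,0],"jaw": 0.95},
    {"travel": [0,-0.166,-0.1595],"rot": [0,0,0],"jaw": 0.95},
    {"travel": [0,-0.1805,-0.157],"rot": [0,0,0],"jaw": 0.95},
    {"travel": [0,-0.1945,-0.1535],"rot": [0,0,0],"jaw": 0.95}
  ]
}}

```text
t: 26.67
eef_pos: [520.0, 211.0, 208.0]
ee_rot: [0.001, 0.015, 1.0, 0.001]
force: [1.9, 4.8, 4.3]
gripper_width: 10.2
grip_force: 25.0
```

```bash
python3 - <<'E'
from pk import *
p,R,s=pose(); print(p,s["gripper_width"],s["grip_force"],s["force"],cr(p),np.arctan2(p[2]-5-60,cr(p)[1])+.081)
E
```

```text
[520.03755273 211.02047994 207.99493726] 10.212252080475983 24.99707579612732 [1.91490924 4.83954634 4.26485698] [ 16.4 -45.7] 1.9611288848799047
```

Call:
{"api": "send_rows", "payload": {
  "steps": [
    {"travel": [0,-0.0135,0.005],"rot": [0,0,0],"jaw": 0.95},
    {"travel": [0,-0.0265,0.0115],"rot": [0,0,0],"jaw": 0.95},
    {"travel": [0,-0.039,0.0195],"rot": [0,0,0],"jaw": 0.95},
    {"travel": [0,-0.0505,0.028],"rot": [0,0,0],"jaw": 0.95},
    {"travel": [0,-0.061,0.038],"rot": [0,0,0],"jaw": 0.95},
    {"travel": [0,-0.071,0.049],"rot": [0,0,0],"jaw": 0.95},
    {"travel": [0,-0.0795,0.061],"rot": [0,0,0],"jaw": 0.95},
    {"travel": [0,-0.0865,0.0735],"rot": [0,0,0],"jaw": 0.95},
    {"travel": [0,-0.0925,0.087],"rot": [0,0,0],"jaw": 0.95},
    {"travel": [0,-0.097,0.1005],"rot": [0,0,0],"jaw": 0.95},
    {"travel": [0,-0.1,0.112],"rot": [0,0,0],"jaw": 0.95},
    {"travel": [0,-0.1015,0.12],"rot": [0,0,0],"jaw": 0.95},
    {"travel": [0,-0.102,0.126],"rot": [0,0,0],"jaw": 0.95},
    {"travel": [0,-0.102,0.1305],"rot": [0,0,0],"jaw": 0.95},
    {"travel": [0,-0.102,0.1305],"rot": [0,0,0],"jaw": 0.95},
    {"travel": [0,-0.102,0.1305],"rot": [0,0,0],"jaw": 0.95},
    {"travel": [0,-0.102,0.1305],"rot": [0,0,0],"jaw": 0.95}
  ]
}}

```text
t: 28.08
eef_pos: [517.7, 109.7, 77.1]
ee_rot: [0.001, 0.015, 1.0, 0.001]
force: [1.1, 10.3, 19.6]
gripper_width: 10.2
grip_force: 25.0
```

```bash
python3 - <<'E'
from pk import *
p,R,s=pose(); print(p,s["gripper_width"],s["grip_force"],s["force"],cr(p),np.arctan2(p[2]-5-60,cr(p)[1])+.081,s["joint_pos"])
c,im=look("side","s3.png"); crop(im,230,170,460,330,"s3c.png",3)
E
```

```text
[517.71344415 109.6563043   77.09666538] 10.232630962339524 25.00339239835739 [ 1.06888473 10.28084999 19.62949457] [  17.2 -147.1] 3.1405429753406744 [-0.73222382  0.25785809  0.50064397  1.96551957 -0.15263341  0.95165224
  1.38454622]
```

View pics/s3c.png

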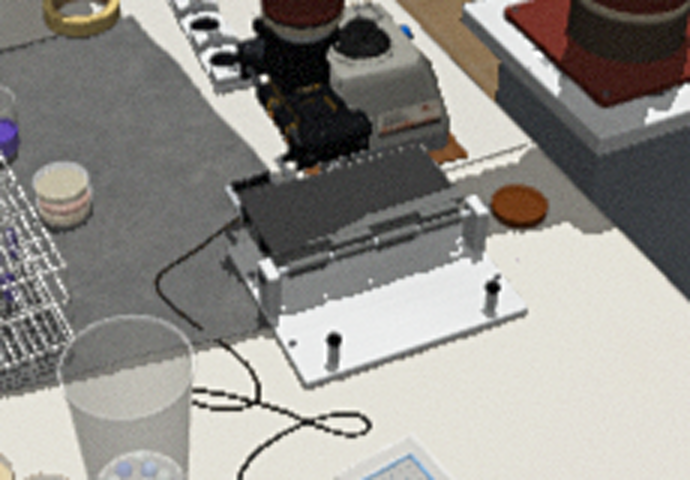

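The side crop shows the pair lying shut on the right, with the left side of the base bare. Now I'll lay the left leaf back.

Call:
{"api": "send_rows", "payload": {
  "steps": [
    {"travel": [0,0.001,-0.0145],"rot": [0,0,0],"jaw": 0.95},
    {"travel": [0,0.0045,-0.029],"rot": [0,0,0],"jaw": 0.95},
    {"travel": [0,0.009,-0.043],"rot": [0,0,0],"jaw": 0.95},
    {"travel": [0,0.015,-0.0565],"rot": [0,0,0],"jaw": 0.95},
    {"travel": [0,0.022,-0.069],"rot": [0,0,0],"jaw": 0.95},
    {"travel": [0,0.0305,-0.081],"rot": [0,0,0],"jaw": 0.95},
    {"travel": [0,0.04,-0.092],"rot": [0,0,0],"jaw": 0.95},
    {"travel": [0,0.051,-0.102],"rot": [0,0,0],"jaw": 0.95},
    {"travel": [0,0.0625,-0.111],"rot": [0,0,0],"jaw": 0.95},
    {"travel": [0,0.075,-0.1185],"rot": [0,0,0],"jaw": 0.95},
    {"travel": [0,0.088,-0.125],"rot": [0,0,0],"jaw": 0.95},
    {"travel": [0,0.1015,-0.13],"rot": [0,0,0],"jaw": 0.95},
    {"travel": [0,0.1155,-0.134],"rot": [0,0,0],"jaw": 0.95},
    {"travel": [0,0.13,-0.1365],"rot": [0,0,0],"jaw": 0.95},
    {"travel": [0,0.1445,-0.1375],"rot": [0,0,0],"jaw": 0.95},
    {"travel": [0,0.159,-0.137],"rot": [0,0,0],"jaw": 0.95},
    {"travel": [0,0.1735,-0.135],"rot": [0,0,0],"jaw": 0.95},
    {"travel": [0,0.1875,-0.1315],"rot": [0,0,0],"jaw": 0.95},
    {"travel": [0,0.2015,-0.127],"rot": [0,0,0],"jaw": 0.95},
    {"travel": [0,0.2145,-0.121],"rot": [0,0,0],"jaw": 0.95}
  ]
}}

```text
t: 29.8
eef_pos: [523.2, 321.8, 196.1]
ee_rot: [-0.001, 0.016, 1.0, -0.001]
force: [-0.1, 1.4, 8.3]
gripper_width: 10.0
grip_force: 25.0
```

```bash
python3 - <<'E'
from pk import *
p,R,s=pose(); print(p,s["gripper_width"],s["grip_force"],s["force"],cr(p),np.arctan2(p[2]-5-60,cr(p)[1])+.081)
E
```

```text
[523.20599021 321.84159944 196.12130813] 10.02460753451195 25.009771585464478 [-0.10775552  1.39697763  8.31693103] [16.1 65.2] 1.1903515677861463
```

Call:
{"api": "send_rows", "payload": {
  "steps": [
    {"travel": [0,0.0125,0.0075],"rot": [0,0,0],"jaw": 0.95},
    {"travel": [0,0.0245,0.016],"rot": [0,0,0],"jaw": 0.95},
    {"travel": [0,0.0355,0.0255],"rot": [0,0,0],"jaw": 0.95},
    {"travel": [0,0.0455,0.036],"rot": [0,0,0],"jaw": 0.95},
    {"travel": [0,0.0545,0.0475],"rot": [0,0,0],"jaw": 0.95},
    {"travel": [0,0.062,0.06],"rot": [0,0,0],"jaw": 0.95},
    {"travel": [0,0.0685,0.073],"rot": [0,0,0],"jaw": 0.95},
    {"travel": [0,0.074,0.0865],"rot": [0,0,0],"jaw": 0.95},
    {"travel": [0,0.078,0.1005],"rot": [0,0,0],"jaw": 0.95},
    {"travel": [0,0.0805,0.115],"rot": [0,0,0],"jaw": 0.95},
    {"travel": [0,0.0815,0.127],"rot": [0,0,0],"jaw": 0.95},
    {"travel": [0,0.0815,0.136],"rot": [0,0,0],"jaw": 0.95},
    {"travel": [0,0.0815,0.1415],"rot": [0,0,0],"jaw": 0.95},
    {"travel": [0,0.0815,0.144],"rot": [0,0,0],"jaw": 0.95},
    {"travel": [0,0.0815,0.144],"rot": [0,0,0],"jaw": 0.95},
    {"travel": [0,0.0815,0.144],"rot": [0,0,0],"jaw": 0.95},
    {"travel": [0,0.0815,0.144],"rot": [0,0,0],"jaw": 0.95}
  ]
}}

```text
t: 31.22
eef_pos: [525.5, 406.0, 51.4]
ee_rot: [0.0, 0.014, 1.0, 0.001]
force: [6.1, 13.9, -4.0]
gripper_width: 9.6
grip_force: 25.2
```

```bash
python3 - <<'E'
from pk import *
p,R,s=pose(); print(p,s["gripper_width"],s["grip_force"],s["force"],cr(p),np.arctan2(p[2]-5-60,cr(p)[1])+.081)
print(delta((660,190,235),-0.031))
E
```

```text
[525.45077369 406.03593098  51.43450802] 9.62447896208386 25.23386813700199 [ 6.09917198 13.92193962 -3.97848399] [ 15.7 149.4] -0.009551503417099982
(array([-0.1408, -0.2116, -0.184 ]), array([0.002, 0.   , 0.002]))
```

Call:
{"api": "send_rows", "payload": {
  "steps": [
    {"travel": [0,-0.001,0],"rot": [0,0,0],"jaw": 0.65},
    {"travel": [0,-0.001,0],"rot": [0,0,0],"jaw": 0.65},
    {"travel": [0,-0.001,0],"rot": [0,0,0],"jaw": 0.65},
    {"travel": [0,-0.001,-0.02],"rot": [0,0,0],"jaw": 0.65},
    {"travel": [0,-0.001,-0.06],"rot": [0,0,0],"jaw": 0.5},
    {"travel": [0,-0.001,-0.1],"rot": [0,0,0],"jaw": 0.3},
    {"travel": [0,-0.01,-0.14],"rot": [0,0,0],"jaw": 0.1},
    {"travel": [-0.01,-0.04,-0.17],"rot": [0,0,0],"jaw": 0},
    {"travel": [-0.02,-0.08,-0.19],"rot": [0,0,0],"jaw": 0},
    {"travel": [-0.03,-0.12,-0.199],"rot": [0,0,0],"jaw": 0},
    {"travel": [-0.038,-0.16,-0.199],"rot": [0,0,0],"jaw": 0},
    {"travel": [-0.045,-0.2,-0.199],"rot": [0,0,0],"jaw": 0},
    {"travel": [-0.05,-0.24,-0.199],"rot": [0,0,0],"jaw": 0},
    {"travel": [-0.053,-0.275,-0.199],"rot": [0,0,0],"jaw": 0},
    {"travel": [-0.053,-0.285,-0.199],"rot": [0,0,0],"jaw": 0},
    {"travel": [-0.053,-0.285,-0.199],"rot": [0,0,0],"jaw": 0},
    {"travel": [-0.053,-0.285,-0.199],"rot": [0,0,0],"jaw": 0},
    {"travel": [-0.053,-0.285,-0.199],"rot": [0,0,0],"jaw": 0}
  ]
}}

```text
t: 32.72
eef_pos: [568.8, 118.1, 250.3]
ee_rot: [-0.002, 0.015, 1.0, -0.001]
force: [0.0, -0.7, -0.0]
gripper_width: 86.9
grip_force: 0.0
```

```bash
python3 - <<'E'
from pk import *
p,R,s=pose(); print(p,s["gripper_width"],s["dq"].round(2),s["t"])
c,im=look("wrist","w7.png"); np.savez("w7.npz",K=c[0],R=c[1],t=c[2])
for o in plates(c,im,66): print(o[0],cr(o[3]),o[3])
E
```

```text
[568.82249138 118.13302274 250.31019074] 86.9445233818865 [-0.01  0.   -0.01 -0.01  0.    0.    0.  ] 32.7167
[302, 0, 12, 74, 563] [ -78.6 -147.2] [421.9 112.5  32.5]
[362, 19, 58, 64, 2890] [-66.2 -65.7] [436.9 193.6  28.7]
[143, 82, 168, 35, 2029] [ -23.2 -231.2] [474.7  26.8  86.7]
[360, 94, 55, 56, 2420] [  1.7 -65.2] [504.8 192.   28.7]
[357, 158, 53, 51, 2085] [ 66.6 -65.9] [569.6 189.3  28.7]
[220, 291, 46, 36, 1025] [ 231.  -232.7] [728.7  17.4  32.3]
```

View pics/w7.png

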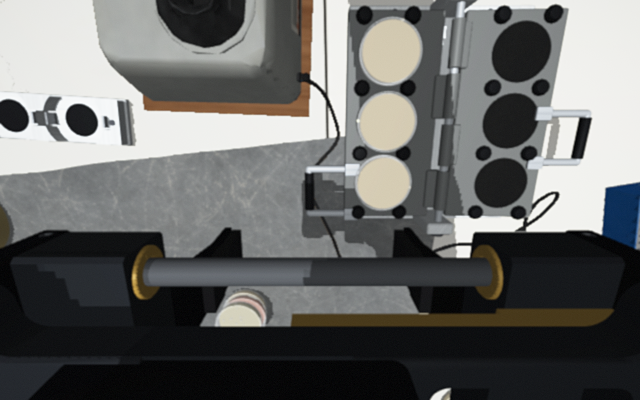

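All three plates lie in the right leaf at (391,50), (387,121) and (383,182), the leaves are open and flat, and the carrier is at left (0–130,120). I'll pick up the plate in pocket 2.

Call:
{"api": "send_rows", "payload": {
  "grip_force": 20,
  "steps": [
    {"travel": [0,0.035,0.01],"rot": [0,0,0],"jaw": 0.13},
    {"travel": [0,0.0695,0.03],"rot": [0,0,0],"jaw": 0.13},
    {"travel": [0,0.0695,0.06],"rot": [0,0,0],"jaw": 0.13},
    {"travel": [0,0.0695,0.09],"rot": [0,0,0],"jaw": 0.13},
    {"travel": [0,0.0695,0.115],"rot": [0,0,0],"jaw": 0.13},
    {"travel": [0,0.0695,0.135],"rot": [0,0,0],"jaw": 0.13},
    {"travel": [0,0.0695,0.15],"rot": [0,0,0],"jaw": 0.13},
    {"travel": [0,0.0695,0.162],"rot": [0,0,0],"jaw": 0.13},
    {"travel": [0,0.0695,0.172],"rot": [0,0,0],"jaw": 0.13},
    {"travel": [0,0.0695,0.177],"rot": [0,0,0],"jaw": 0.13},
    {"travel": [0,0.0695,0.177],"rot": [0,0,0],"jaw": 0.13},
    {"travel": [0,0.0695,0.177],"rot": [0,0,0],"jaw": 0.5},
    {"travel": [0,0.0695,0.177],"rot": [0,0,0],"jaw": 0.5},
    {"travel": [0,0.0695,0.177],"rot": [0,0,0],"jaw": 0.5},
    {"travel": [0,0.0695,0.177],"rot": [0,0,0],"jaw": 0.5},
    {"travel": [0,0.0695,0.177],"rot": [0,0,0],"jaw": 0.5},
    {"travel": [0,0.0695,0.177],"rot": [0,0,0],"jaw": 0.5}
  ]
}}

```text
t: 34.18
eef_pos: [571.9, 186.7, 74.8]
ee_rot: [-0.0, 0.015, 1.0, -0.0]
force: [0.9, 1.7, 2.9]
gripper_width: 61.2
grip_force: 20.0
```

```bash
python3 - <<'E'
from pk import *
p,R,s=pose(); print(p,s["gripper_width"],s["grip_force"],s["force"],cr(p))
print(delta((610,100,240),-0.031),delta((610,-235,240),-0.031),s["joint_pos"])
z=np.load("w2.npz"); c=(z["K"],z["R"],z["t"]); im=cv2.imread("pics/w2.png"); g=cv2.cvtColor(im,cv2.COLOR_BGR2GRAY)
m=cv2.inRange(g,0,60); m[:,345:]=0; m[80:]=0
k,l,st,ce=cv2.connectedComponentsWithStats(m)
for i in range(1,k):
    if st[i,4]>200: print(st[i],ce[i],onz(c,ce[i],8).round(1))
E
```

```text
[571.8634447  186.74367391  74.79862062] 61.15051315119574 20.000421639997512 [0.8761079  1.72433906 2.94424849] [ 68.9 -68.3]
(array([-0.0407, -0.0857, -0.1652]), array([-0.001, -0.001,  0.   ])) (array([-0.051 , -0.4205, -0.1649]), array([-0.001, -0.001,  0.   ])) [-0.75436106  0.40080187  0.44901854  1.78677457 -0.20203833  1.00034271
  1.31355818]
[117   3  33  37 944] [132.86758475  20.82944915] [ 475.8 -337.9    8. ]
[192  11  32  36 642] [204.99844237  26.55140187] [ 481.4 -256.9    8. ]
```

Call:
{"api": "send_rows", "payload": {
  "steps": [
    {"travel": [0,0,-0.03],"rot": [0,0,0],"jaw": 0.5},
    {"travel": [0,0,-0.07],"rot": [0,0,0],"jaw": 0.5},
    {"travel": [0,0,-0.11],"rot": [0,0,0],"jaw": 0.5},
    {"travel": [-0.01,-0.02,-0.14],"rot": [0,0,0],"jaw": 0.5},
    {"travel": [-0.025,-0.05,-0.16],"rot": [0,0,0],"jaw": 0.5},
    {"travel": [-0.041,-0.085,-0.165],"rot": [0,0,0],"jaw": 0.5},
    {"travel": [-0.042,-0.12,-0.165],"rot": [0,0,0],"jaw": 0.5},
    {"travel": [-0.043,-0.16,-0.165],"rot": [0,0,0],"jaw": 0.5},
    {"travel": [-0.044,-0.2,-0.165],"rot": [0,0,0],"jaw": 0.5},
    {"travel": [-0.045,-0.24,-0.165],"rot": [0,0,0],"jaw": 0.5},
    {"travel": [-0.046,-0.28,-0.165],"rot": [0,0,0],"jaw": 0.5},
    {"travel": [-0.048,-0.32,-0.165],"rot": [0,0,0],"jaw": 0.5},
    {"travel": [-0.049,-0.36,-0.165],"rot": [0,0,0],"jaw": 0.5},
    {"travel": [-0.05,-0.4,-0.165],"rot": [0,0,0],"jaw": 0.5},
    {"travel": [-0.051,-0.42,-0.165],"rot": [0,0,0],"jaw": 0.5},
    {"travel": [-0.051,-0.42,-0.165],"rot": [0,0,0],"jaw": 0.5},
    {"travel": [-0.051,-0.42,-0.165],"rot": [0,0,0],"jaw": 0.5},
    {"travel": [-0.051,-0.42,-0.165],"rot": [0,0,0],"jaw": 0.5},
    {"travel": [-0.051,-0.42,-0.165],"rot": [0,0,0],"jaw": 0.5}
  ]
}}

```text
t: 35.77
eef_pos: [609.9, -232.9, 239.4]
ee_rot: [-0.001, 0.014, 1.0, -0.0]
force: [0.5, 0.4, 0.5]
gripper_width: 61.1
grip_force: 20.0
```

```bash
python3 - <<'E'
from pk import *
p,R,s=pose(); print(p,s["gripper_width"],s["dq"].round(2),s["t"])
c,im=look("wrist","w8.png"); np.savez("w8.npz",K=c[0],R=c[1],t=c[2],p=p,M=R.as_matrix())
g=cv2.cvtColor(im,cv2.COLOR_BGR2GRAY); m=cv2.inRange(g,0,50); m[150:]=0
m=cv2.morphologyEx(m,cv2.MORPH_OPEN,cv2.getStructuringElement(2,(15,15)))
k,l,st,ce=cv2.connectedComponentsWithStats(m)
for i in range(1,k):
    if st[i,4]>200: print(st[i],ce[i].round(1),onz(c,ce[i],8).round(1))
crop(im,150,0,490,300,"w8c.png",2)
E
```

```text
[ 609.93188662 -232.93845304  239.3968049 ] 61.096001339819374 [-0.01 -0.   -0.    0.    0.   -0.    0.  ] 35.7667
[354  56  32  35 863] [369.6  72.9] [ 491.6 -170.1    8. ]
```

View pics/w8c.png

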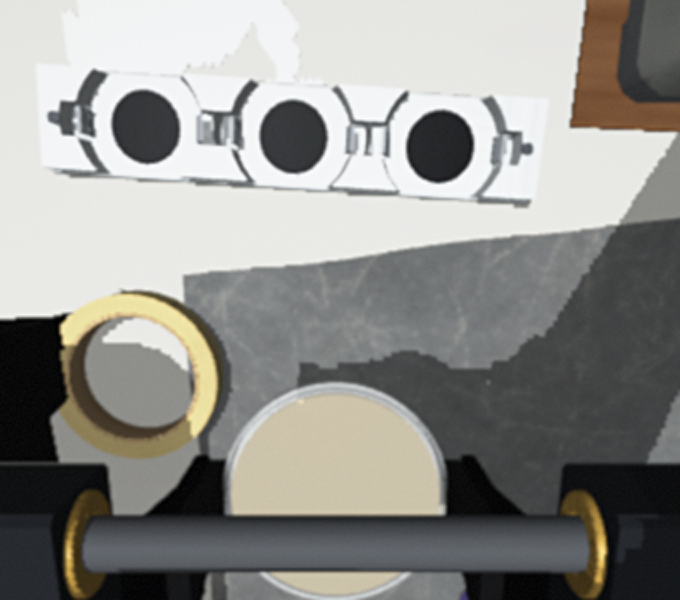

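The carrier's three places are at full-image px (223,63), (297,68) and (370,73). The held plate is centred at column 318 with its upper rim at row 191. Next I'll refine the carrier pose and the plate's offset in the hand.

```bash
python3 - <<'E'
from pk import *
z=np.load("w8.npz"); c=(z["K"],z["R"],z["t"]); p=z["p"]; im=cv2.imread("pics/w8.png"); g=cv2.cvtColor(im,cv2.COLOR_BGR2GRAY)
m=cv2.inRange(g,0,80); m[110:]=0
D=[]
for u,v in((223,63.5),(296.7,68),(370,73.5)):
    mm=np.zeros_like(m); cv2.circle(mm,(int(u),int(v)),21,255,-1); q=cv2.bitwise_and(m,mm)
    q=cv2.morphologyEx(q,cv2.MORPH_OPEN,cv2.getStructuringElement(2,(9,9)))
    cn=max(cv2.findContours(q,0,1)[0],key=cv2.contourArea); e=cv2.fitEllipse(cn); print(np.round(e[0],1),np.round(e[1],1)); D.append(e[0])
for zz in(0,8,22):
    P=np.array([onz(c,q,zz) for q in D]); d=P[2]-P[0]; print(zz,P[:,:2].round(1).tolist(),np.linalg.norm(d),np.arctan2(d[0],d[1]))
# carrier outline (bright, top z=22): long edges from crop px
for q in((38,65),(547,98),(44,165),(535,202)): print("edge",onz(c,(q[0]/2+150,q[1]/2),22)[:2].round(1))
rim=[onz(c,q,p[2]-12)[:2] for q in((318,191),(262,240),(373.5,240))]; print(np.round(rim,1),p)
E
```

```text
[222.5  63. ] [31.1 35.1]
[296.4  67.9] [31.5 34.4]
[369.6  72.9] [31.4 34.5]
0 [[474.6, -339.9], [482.6, -254.3], [490.6, -168.9]] 171.76287775008828 0.09316256945075047
8 [[476.0, -337.6], [483.8, -253.8], [491.6, -170.2]] 168.17411168184972 0.09316256945075044
22 [[478.3, -333.6], [485.8, -252.9], [493.4, -172.4]] 161.89377106243222 0.09316256945075041
edge [ 446.5 -387.5]
edge [ 471.  -114.5]
edge [ 496.7 -392. ]
edge [ 524.5 -118. ]
[[ 575.8 -231.8]
 [ 602.6 -263.3]
 [ 604.3 -202.2]] [ 609.93188662 -232.93845304  239.3968049 ]
```

Call:
{"api": "send_rows", "payload": {
  "grip_force": 30,
  "steps": [
    {"travel": [0.013,-0.011,0],"rot": [0,0,0.12],"jaw": 0.5},
    {"travel": [0.026,-0.022,0],"rot": [0,0,0.24],"jaw": 0.5},
    {"travel": [0.039,-0.033,0],"rot": [0,0,0.36],"jaw": 0.5},
    {"travel": [0.052,-0.044,0],"rot": [0,0,0.48],"jaw": 0.5},
    {"travel": [0.065,-0.055,0],"rot": [0,0,0.6],"jaw": 0.5},
    {"travel": [0.078,-0.066,0],"rot": [0,0,0.72],"jaw": 0.5},
    {"travel": [0.091,-0.077,0],"rot": [0,0,0.84],"jaw": 0.5},
    {"travel": [0.104,-0.088,0.01],"rot": [0,0,0.96],"jaw": 0.5},
    {"travel": [0.117,-0.099,0.02],"rot": [0,0,1.08],"jaw": 0.5},
    {"travel": [0.131,-0.111,0.04],"rot": [0,0,1.2],"jaw": 0.5},
    {"travel": [0.131,-0.111,0.06],"rot": [0,0,1.32],"jaw": 0.5},
    {"travel": [0.131,-0.111,0.08],"rot": [0,0,1.44],"jaw": 0.5},
    {"travel": [0.131,-0.111,0.1],"rot": [0,0,1.56],"jaw": 0.5},
    {"travel": [0.131,-0.111,0.12],"rot": [0,0,1.634],"jaw": 0.5},
    {"travel": [0.131,-0.111,0.14],"rot": [0,0,1.634],"jaw": 0.5},
    {"travel": [0.131,-0.111,0.14],"rot": [0,0,1.634],"jaw": 0.5},
    {"travel": [0.131,-0.111,0.14],"rot": [0,0,1.634],"jaw": 0.5},
    {"travel": [0.131,-0.111,0.14],"rot": [0,0,1.634],"jaw": 0.5},
    {"travel": [0.131,-0.111,0.14],"rot": [0,0,1.634],"jaw": 0.5}
  ]
}}

```text
t: 37.4
eef_pos: [475.8, -342.1, 101.6]
ee_rot: [0.001, 0.739, 0.673, -0.001]
force: [-0.3, 0.9, -1.4]
gripper_width: 60.7
grip_force: 30.0
```

```bash
cat > car.py <<'E'
from pk import *
PL=np.array([[476.0,-337.6],[483.8,-253.8],[491.6,-170.2]]); CA=0.093; CY=-1.571-CA
ax=np.array([np.sin(CA),np.cos(CA)])
def discs(c,im,guess,r=21,thr=80):
    g=cv2.cvtColor(im,cv2.COLOR_BGR2GRAY); m=cv2.inRange(g,0,thr); D=[]
    for u,v in guess:
        mm=np.zeros_like(m); cv2.circle(mm,(int(u),int(v)),r,255,-1); q=cv2.bitwise_and(m,mm)
        q=cv2.morphologyEx(q,cv2.MORPH_OPEN,cv2.getStructuringElement(2,(9,9)))
        C=cv2.findContours(q,0,1)[0]
        if C: e=cv2.fitEllipse(max(C,key=cv2.contourArea)); D.append((e[0],e[1],onz(c,e[0],8)[:2].round(1)))
    return D
E
python3 - <<'E'
from car import *
p,R,s=pose(); print(p,s["gripper_width"],s["grip_force"],s["dq"].round(2),s["joint_pos"])
c,im=look("wrist","w9.png"); np.savez("w9.npz",K=c[0],R=c[1],t=c[2],p=p,M=R.as_matrix())
gp=proj(c,[[*q,8] for q in PL]); print(gp)
for d in discs(c,im,gp[1:],35): print(d)
print(delta((*(PL[0]-2.5*ax),60),CY)); crop(im,150,0,490,300,"w9c.png",2)
E
```

```text
[ 475.75298411 -342.13694419  101.60445386] 60.693864961880394 30.000022393651307 [ 0.   -0.    0.    0.   -0.   -0.01 -0.  ] [-0.22292154  0.47038053  0.97624131  1.82293663 -0.43704995  1.08183652
  0.82123431]
[[317.43568149 201.15496388]
 [317.28053242  90.915382  ]
 [317.11931443 -43.57182087]]
((318.0251770019531, 90.06637573242188), (51.85908508300781, 55.99580764770508), array([ 484.4, -253.3]))
(array([ 0.0022, -0.0001,  0.0415]), array([-0.   ,  0.002, -0.   ]))
```

View pics/w9c.png

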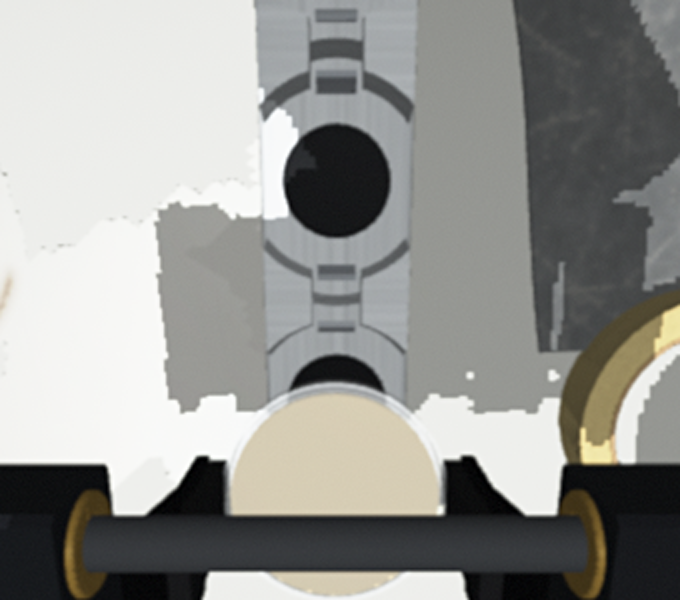

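The middle place measures (484.4,−253.3) from this pose, within 1 mm of the earlier value. The held plate hides place 0 below it. I'll lower and press it in while gripped.

Call:
{"api": "send_rows", "payload": {
  "steps": [
    {"travel": [0.002,0.0003,0.015],"rot": [0,0.002,0],"jaw": 0.5},
    {"travel": [0.002,0.0003,0.03],"rot": [0,0.002,0],"jaw": 0.5},
    {"travel": [0.002,0.0003,0.042],"rot": [0,0.002,0],"jaw": 0.5},
    {"travel": [0.002,0.0003,0.048],"rot": [0,0.002,0],"jaw": 0.5},
    {"travel": [0.002,0.0003,0.052],"rot": [0,0.002,0],"jaw": 0.5},
    {"travel": [0.002,0.0003,0.056],"rot": [0,0.002,0],"jaw": 0.5},
    {"travel": [0.002,0.0003,0.059],"rot": [0,0.002,0],"jaw": 0.5},
    {"travel": [0.002,0.0003,0.062],"rot": [0,0.002,0],"jaw": 0.5},
    {"travel": [0.002,0.0003,0.065],"rot": [0,0.002,0],"jaw": 0.5},
    {"travel": [0.002,0.0003,0.068],"rot": [0,0.002,0],"jaw": 0.5},
    {"travel": [0.002,0.0003,0.071],"rot": [0,0.002,0],"jaw": 0.5},
    {"travel": [0.002,0.0003,0.0725],"rot": [0,0.002,0],"jaw": 0.5},
    {"travel": [0.002,0.0003,0.0725],"rot": [0,0.002,0],"jaw": 0.5},
    {"travel": [0.002,0.0003,0.0725],"rot": [0,0.002,0],"jaw": 0.5}
  ]
}}

```text
t: 38.62
eef_pos: [476.5, -340.8, 29.1]
ee_rot: [0.0, 0.739, 0.673, 0.0]
force: [-0.9, 1.0, 11.2]
gripper_width: 60.9
grip_force: 30.0
```

```bash
python3 - <<'E'
from car import *
p,R,s=pose(); print(p,s["gripper_width"],s["grip_force"],s["force"],s["t"])
c,im=look("wrist","w10.png")
gp=proj(c,[[*q,8] for q in PL]); 
for d in discs(c,im,gp[1:2],35): print(d)
E
```

```text
[ 476.46326904 -340.80684336   29.11268584] 60.91600692299178 30.002138871350326 [-0.8703113   0.95248957 11.24812392] 38.6167
((316.0, 83.0), (69.06928253173828, 69.14625549316406), array([ 483.8, -253.7]))
```

Call:
{"api": "send_rows", "payload": {
  "steps": [
    {"travel": [0,0,0],"rot": [0,0,0],"jaw": 0.13},
    {"travel": [0,0,0],"rot": [0,0,0],"jaw": 0.13},
    {"travel": [0,0,0],"rot": [0,0,0],"jaw": 0.13},
    {"travel": [0,0,-0.02],"rot": [0,0,0],"jaw": 0.13},
    {"travel": [0.001,0,-0.045],"rot": [0,0,0],"jaw": 0.75},
    {"travel": [0.003,0,-0.045],"rot": [0,0,0],"jaw": 0.75},
    {"travel": [0.003,0,-0.045],"rot": [0,0,0],"jaw": 0.75},
    {"travel": [0.003,0,-0.045],"rot": [0,0,0],"jaw": 0.75},
    {"travel": [0.003,0,-0.045],"rot": [0,0,0],"jaw": 0.75},
    {"travel": [0.003,0,-0.045],"rot": [0,0,0],"jaw": 0.75},
    {"travel": [0.003,0,-0.045],"rot": [0,0,0],"jaw": 0.75},
    {"travel": [0.003,0,-0.045],"rot": [0,0,0],"jaw": 0.75},
    {"travel": [0.003,0,-0.035],"rot": [0,0,0],"jaw": 0.75},
    {"travel": [0.003,0,-0.026],"rot": [0,0,0],"jaw": 0.75},
    {"travel": [0.003,0,-0.02],"rot": [0,0,0],"jaw": 0.75},
    {"travel": [0.003,0,-0.016],"rot": [0,0,0],"jaw": 0.75},
    {"travel": [0.003,0,-0.013],"rot": [0,0,0],"jaw": 0.75},
    {"travel": [0.003,0,-0.011],"rot": [0,0,0],"jaw": 0.75},
    {"travel": [0.003,0,-0.0105],"rot": [0,0,0],"jaw": 0.75},
    {"travel": [0.003,0,-0.0105],"rot": [0,0,0],"jaw": 0.75}
  ]
}}

```text
t: 40.33
eef_pos: [474.9, -336.9, 41.2]
ee_rot: [-0.002, 0.74, 0.673, 0.001]
force: [-16.7, 16.1, 52.2]
gripper_width: 21.9
grip_force: 25.7
```

```bash
python3 - <<'E'
from car import *
p,R,s=pose(); print(p,s["gripper_width"],s["grip_force"],s["force"],s["t"])
print(delta((560,-200,240),-1.6),delta((610,-110,240),-0.031),delta((610,100,240),-0.031))
E
```

```text
[ 474.9419384  -336.87382361   41.23343633] 21.930534541673286 25.659151067957282 [-16.66670687  16.05009081  52.18129501] 40.3333
(array([ 0.1452,  0.0713, -0.1983]), array([-0.002, -0.004, -0.066])) (array([ 0.2395,  0.1125, -0.198 ]), array([-0.005, -0.002,  1.507])) (array([ 0.4486,  0.0926, -0.197 ]), array([-0.005, -0.002,  1.507]))
```

Call:
{"api": "send_rows", "payload": {
  "grip_force": 20,
  "steps": [
    {"travel": [0,0,-0.005],"rot": [0,0,0],"jaw": 0.75},
    {"travel": [0,0,-0.04],"rot": [0,0,0],"jaw": 0.5},
    {"travel": [0,0,-0.08],"rot": [0,0,0],"jaw": 0.13},
    {"travel": [0,0,-0.12],"rot": [0,0,-0.12],"jaw": 0.13},
    {"travel": [0.01,0.01,-0.16],"rot": [0,0,-0.24],"jaw": 0.13},
    {"travel": [0.02,0.02,-0.199],"rot": [0,0,-0.36],"jaw": 0.13},
    {"travel": [0.03,0.035,-0.199],"rot": [0,0,-0.48],"jaw": 0.13},
    {"travel": [0.04,0.05,-0.199],"rot": [0,0,-0.6],"jaw": 0.13},
    {"travel": [0.055,0.065,-0.199],"rot": [0,0,-0.72],"jaw": 0.13},
    {"travel": [0.07,0.08,-0.199],"rot": [0,0,-0.84],"jaw": 0.13},
    {"travel": [0.085,0.095,-0.199],"rot": [0,0,-0.96],"jaw": 0.13},
    {"travel": [0.1,0.11,-0.199],"rot": [0,0,-1.08],"jaw": 0.13},
    {"travel": [0.114,0.125,-0.199],"rot": [0,0,-1.2],"jaw": 0.13},
    {"travel": [0.114,0.125,-0.199],"rot": [0,0,-1.32],"jaw": 0.13},
    {"travel": [0.114,0.125,-0.199],"rot": [0,0,-1.44],"jaw": 0.13},
    {"travel": [0.114,0.125,-0.199],"rot": [0,0,-1.56],"jaw": 0.13},
    {"travel": [0.114,0.125,-0.199],"rot": [0.002,0,-1.634],"jaw": 0.13},
    {"travel": [0.114,0.125,-0.199],"rot": [0.002,0,-1.634],"jaw": 0.13},
    {"travel": [0.114,0.125,-0.199],"rot": [0.002,0,-1.634],"jaw": 0.13},
    {"travel": [0.114,0.125,-0.199],"rot": [0.002,0,-1.634],"jaw": 0.13}
  ]
}}

```text
t: 42.0
eef_pos: [611.0, -235.4, 236.7]
ee_rot: [-0.002, 0.017, 1.0, -0.0]
force: [0.0, -0.1, -0.2]
gripper_width: 75.6
grip_force: 0.0
```

```bash
python3 - <<'E'
from car import *
p,R,s=pose(); print(p,s["gripper_width"],s["dq"].round(2),s["t"],s["joint_pos"])
c,im=look("wrist","w11.png"); np.savez("w11.npz",K=c[0],R=c[1],t=c[2])
gp=proj(c,[[*q,8] for q in PL])
for d in discs(c,im,gp[1:]): print(d)
for o in plates(c,im,22): print(o[0],o[3])
crop(im,180,10,430,130,"w11c.png",3)
print(delta((600,100,235),-0.031),delta((503,188.7,235),-0.031))
E
```

```text
[ 611.02943343 -235.44903779  236.65606211] 75.57732123619195 [-0.   -0.    0.   -0.    0.   -0.    0.01] 42.0 [-0.19296696  0.39850856  0.66341019  1.48200121 -0.24529284  1.34889963
  2.02400542]
((297.7135925292969, 66.84284973144531), (31.77442741394043, 34.38224411010742), array([ 483.8, -253.9]))
((371.63385009765625, 71.30171966552734), (31.572782516479492, 34.69142150878906), array([ 491.5, -170.2]))
[438, 7, 183, 62, 3339] [470.6  -3.3  99.1]
[194, 32, 53, 57, 2340] [ 476.2 -337.    28.8]
[180, 145, 81, 86, 2382] [ 618.7 -358.    53.5]
(array([0.0222, 0.3349, 0.0015]), array([-0.001, -0.004, -0.002])) (array([0.1221, 0.4203, 0.0017]), array([-0.001, -0.004, -0.002]))
```

View pics/w11c.png

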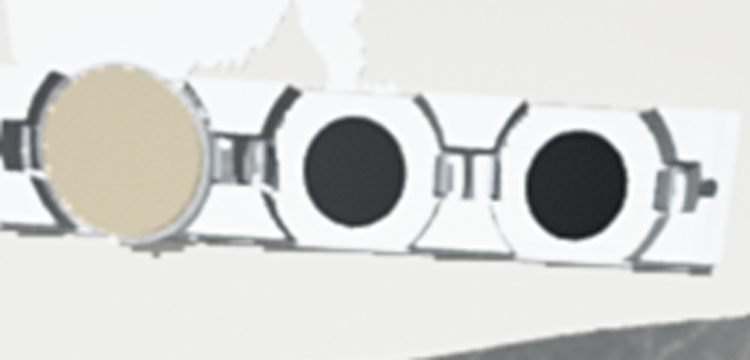

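The crop shows the first plate seated in place 0 (left), its centre measured at (476.2,−337.0). The carrier has not moved. Next is the plate in pocket 1.

Call:
{"api": "send_rows", "payload": {
  "steps": [
    {"travel": [0.003,0.042,0],"rot": [0,0,0],"jaw": 0.13},
    {"travel": [0.006,0.084,0],"rot": [0,0,0],"jaw": 0.13},
    {"travel": [0.009,0.125,0],"rot": [0,0,0],"jaw": 0.13},
    {"travel": [0.011,0.167,0],"rot": [0,0,0],"jaw": 0.13},
    {"travel": [0.014,0.209,0],"rot": [0,0,0],"jaw": 0.13},
    {"travel": [0.017,0.251,0],"rot": [0,0,0],"jaw": 0.13},
    {"travel": [0.02,0.293,0],"rot": [0,0,0],"jaw": 0.13},
    {"travel": [0.022,0.335,0],"rot": [0,0,0],"jaw": 0.13},
    {"travel": [0.05,0.36,0],"rot": [0,0,0],"jaw": 0.13},
    {"travel": [0.08,0.39,0.01],"rot": [0,0,0],"jaw": 0.13},
    {"travel": [0.11,0.41,0.03],"rot": [0,-0.004,-0.002],"jaw": 0.13},
    {"travel": [0.1206,0.4208,0.05],"rot": [0,-0.004,-0.002],"jaw": 0.13},
    {"travel": [0.1206,0.4208,0.08],"rot": [0,-0.004,-0.002],"jaw": 0.13},
    {"travel": [0.1206,0.4208,0.11],"rot": [0,-0.004,-0.002],"jaw": 0.13},
    {"travel": [0.1206,0.4208,0.12],"rot": [0,-0.004,-0.002],"jaw": 0.13},
    {"travel": [0.1206,0.4208,0.12],"rot": [0,-0.004,-0.002],"jaw": 0.13},
    {"travel": [0.1206,0.4208,0.12],"rot": [0,-0.004,-0.002],"jaw": 0.13},
    {"travel": [0.1206,0.4208,0.12],"rot": [0,-0.004,-0.002],"jaw": 0.13}
  ]
}}

```text
t: 43.55
eef_pos: [504.4, 188.9, 118.6]
ee_rot: [0.001, 0.015, 1.0, -0.0]
force: [0.2, 0.9, 0.0]
gripper_width: 75.8
grip_force: 0.0
```

```bash
cat >> car.py <<'E'
def aedge(im,c0=310,c1=326):
    """first row of agar colour, scanning down, near the tool centre column"""
    h=cv2.cvtColor(im,cv2.COLOR_BGR2HSV); m=cv2.inRange(h,(8,20,120),(35,150,255)); m[258:]=0
    r=[]
    for u in range(c0,c1):
        v=257
        while v>150 and m[v-1 if v-1<257 else 256,u]==0: v-=1
        while v>150 and m[v-1,u]: v-=1
        r.append(v)
    return np.median(r)
E
python3 - <<'E'
from car import *
p,R,s=pose(); print(p,s["gripper_width"],s["dq"].round(2),s["t"],cr(p)); print(delta((504.5,189.2,73.8),-0.031))
c,im=look("wrist","w12.png")
for o in plates(c,im,64): print(o[0],cr(o[3]),o[3])
for f in("w8","w9"): print(f,aedge(cv2.imread(f"pics/{f}.png")))
E
```

```text
[504.36501578 188.91958576 118.56149257] 75.79324754048848 [ 0.   -0.01 -0.   -0.   -0.   -0.    0.  ] 43.55 [  1.4 -68.3]
(array([-0.    ,  0.0003,  0.0448]), array([0.   , 0.003, 0.001]))
[198, 0, 23, 45, 845] [-123.2 -131.8] [377.8 129.3  12.7]
[200, 54, 26, 107, 1836] [ -74.6 -133.1] [426.4 126.5  31.9]
[277, 75, 91, 94, 6712] [-66.3 -65.5] [436.8 193.8  28.7]
[131, 166, 96, 29, 909] [ -28.6 -161.2] [471.5  97.   32.6]
[281, 184, 83, 74, 5026] [  1.5 -65.3] [504.6 191.9  29.1]
w8 197.0
w9 197.0
```

Call:
{"api": "send_rows", "payload": {
  "grip_force": 30,
  "steps": [
    {"travel": [0,0,0.015],"rot": [0,0.003,0],"jaw": 0.13},
    {"travel": [0,0,0.028],"rot": [0,0.003,0],"jaw": 0.13},
    {"travel": [0,0,0.038],"rot": [0,0.003,0],"jaw": 0.13},
    {"travel": [0,0,0.044],"rot": [0,0.003,0],"jaw": 0.13},
    {"travel": [0,0,0.0445],"rot": [0,0.003,0],"jaw": 0.13},
    {"travel": [0,0,0.0445],"rot": [0,0.003,0],"jaw": 0.5},
    {"travel": [0,0,0.0445],"rot": [0,0.003,0],"jaw": 0.5},
    {"travel": [0,0,0.0445],"rot": [0,0.003,0],"jaw": 0.5},
    {"travel": [0,0,0.0445],"rot": [0,0.003,0],"jaw": 0.5},
    {"travel": [0,0,0.0445],"rot": [0,0.003,0],"jaw": 0.5},
    {"travel": [0,0,0.0445],"rot": [0,0.003,0],"jaw": 0.5}
  ]
}}

```text
t: 44.52
eef_pos: [503.6, 189.0, 72.9]
ee_rot: [-0.001, 0.014, 1.0, -0.0]
force: [0.0, 0.6, 3.9]
gripper_width: 60.8
grip_force: 30.0
```

```bash
python3 - <<'E'
from car import *
p,R,s=pose(); print(p,s["gripper_width"],s["grip_force"],cr(p)); print(delta((600,100,235),-0.031),delta((605,-150,235),-0.031)); T=PL[1]-1*ax; print(T,delta((*T,100),CY))
E
```

```text
[503.55091624 189.01085374  72.90599756] 60.81770858871351 30.000519175082445 [  0.6 -68.2]
(array([-0.0987, -0.0862, -0.1622]), array([-0.   , -0.001,  0.002])) (array([-0.1109, -0.336 , -0.1621]), array([-0.   , -0.001,  0.002]))
[ 483.707134   -254.79567862] (array([ 0.0071, -0.4442, -0.0269]), array([ 1.000e-03, -1.000e-03, -1.506e+00]))
```

Call:
{"api": "send_rows", "payload": {
  "steps": [
    {"travel": [0,0,-0.03],"rot": [0,0,0],"jaw": 0.5},
    {"travel": [0,0,-0.07],"rot": [0,0,0],"jaw": 0.5},
    {"travel": [0,0,-0.11],"rot": [0,0,0],"jaw": 0.5},
    {"travel": [-0.02,-0.01,-0.14],"rot": [0,0,0],"jaw": 0.5},
    {"travel": [-0.045,-0.03,-0.162],"rot": [0,0,0],"jaw": 0.5},
    {"travel": [-0.072,-0.06,-0.162],"rot": [0,0,0],"jaw": 0.5},
    {"travel": [-0.099,-0.086,-0.162],"rot": [0,0,0],"jaw": 0.5},
    {"travel": [-0.101,-0.122,-0.162],"rot": [0,0,0.12],"jaw": 0.5},
    {"travel": [-0.103,-0.158,-0.162],"rot": [0,0,0.24],"jaw": 0.5},
    {"travel": [-0.105,-0.194,-0.162],"rot": [0,0,0.36],"jaw": 0.5},
    {"travel": [-0.107,-0.23,-0.162],"rot": [0,0,0.48],"jaw": 0.5},
    {"travel": [-0.109,-0.266,-0.162],"rot": [0,0,0.6],"jaw": 0.5},
    {"travel": [-0.111,-0.302,-0.162],"rot": [0,0,0.72],"jaw": 0.5},
    {"travel": [-0.111,-0.336,-0.162],"rot": [0,0,0.84],"jaw": 0.5},
    {"travel": [-0.09,-0.36,-0.162],"rot": [0,0,0.96],"jaw": 0.5},
    {"travel": [-0.065,-0.385,-0.162],"rot": [0,0,1.08],"jaw": 0.5},
    {"travel": [-0.04,-0.41,-0.155],"rot": [0,0,1.2],"jaw": 0.5},
    {"travel": [-0.015,-0.43,-0.135],"rot": [0,0,1.32],"jaw": 0.5},
    {"travel": [0.007,-0.444,-0.115],"rot": [0,0,1.44],"jaw": 0.5},
    {"travel": [0.007,-0.444,-0.09],"rot": [0,0,1.56],"jaw": 0.5}
  ]
}}

```text
t: 46.18
eef_pos: [479.1, -259.1, 163.2]
ee_rot: [-0.0, 0.718, 0.696, -0.001]
force: [0.3, 0.4, -1.4]
gripper_width: 61.0
grip_force: 30.0
```

Call:
{"api": "send_rows", "payload": {
  "steps": [
    {"travel": [0,0,0.02],"rot": [0,0,0.075],"jaw": 0.5},
    {"travel": [0,0,0.05],"rot": [0,0,0.075],"jaw": 0.5},
    {"travel": [0,0,0.063],"rot": [0,0,0.075],"jaw": 0.5},
    {"travel": [0,0,0.063],"rot": [0,0,0.075],"jaw": 0.5},
    {"travel": [0,0,0.063],"rot": [0,0,0.075],"jaw": 0.5},
    {"travel": [0,0,0.063],"rot": [0,0,0.075],"jaw": 0.5},
    {"travel": [0,0,0.063],"rot": [0,0,0.075],"jaw": 0.5}
  ]
}}

```text
t: 46.77
eef_pos: [484.3, -255.3, 101.3]
ee_rot: [0.0, 0.739, 0.674, -0.001]
force: [0.6, 0.2, -0.6]
gripper_width: 61.1
grip_force: 30.0
```

```bash
python3 - <<'E'
from car import *
p,R,s=pose(); print(p,s["gripper_width"],s["grip_force"],s["dq"].round(2),s["t"])
c,im=look("wrist","w13.png"); e=aedge(im); print("edge",e)
off=3.0+(197-e)*0.55; print("offset",off)
gp=proj(c,[[*q,8] for q in PL])
for d in discs(c,im,gp[2:],35): print(d)
h=onz(c,(318,e),p[2]-11)-p; print("edge in tool",R.inv().apply(h))
z=np.load("w9.npz"); c9=(z["K"],z["R"],z["t"]); print("w9",Ro.from_matrix(z["M"]).inv().apply(onz(c9,(318,197),z["p"][2]-12)-z["p"]))
print(delta((*(PL[1]-off*ax),29),CY))
E
```

```text
[ 484.32612638 -255.25306397  101.31842796] 61.0698103837178 29.99997317790985 [-0. -0. -0.  0. -0. -0.  0.] 46.7667
edge 204.0
offset -0.8500000000000005
((317.2265930175781, 94.8586196899414), (51.488948822021484, 55.33041000366211), array([ 492. , -169.6]))
edge in tool [26.55773555  0.04751255 10.96215137]
w9 [30.12865347  0.05410023 11.9302314 ]
(array([ 0.0022, -0.0006,  0.0722]), array([-0.   ,  0.001,  0.   ]))
```

Call:
{"api": "send_rows", "payload": {
  "steps": [
    {"travel": [0.0021,-0.0003,0.015],"rot": [0,0.001,0],"jaw": 0.5},
    {"travel": [0.0021,-0.0003,0.03],"rot": [0,0.001,0],"jaw": 0.5},
    {"travel": [0.0021,-0.0003,0.042],"rot": [0,0.001,0],"jaw": 0.5},
    {"travel": [0.0021,-0.0003,0.048],"rot": [0,0.001,0],"jaw": 0.5},
    {"travel": [0.0021,-0.0003,0.053],"rot": [0,0.001,0],"jaw": 0.5},
    {"travel": [0.0021,-0.0003,0.057],"rot": [0,0.001,0],"jaw": 0.5},
    {"travel": [0.0021,-0.0003,0.06],"rot": [0,0.001,0],"jaw": 0.5},
    {"travel": [0.0021,-0.0003,0.063],"rot": [0,0.001,0],"jaw": 0.5},
    {"travel": [0.0021,-0.0003,0.066],"rot": [0,0.001,0],"jaw": 0.5},
    {"travel": [0.0021,-0.0003,0.069],"rot": [0,0.001,0],"jaw": 0.5},
    {"travel": [0.0021,-0.0003,0.072],"rot": [0,0.001,0],"jaw": 0.5},
    {"travel": [0.0021,-0.0003,0.0735],"rot": [0,0.001,0],"jaw": 0.5},
    {"travel": [0.0021,-0.0003,0.0735],"rot": [0,0.001,0],"jaw": 0.5},
    {"travel": [0.0021,-0.0003,0.0735],"rot": [0,0.001,0],"jaw": 0.5}
  ]
}}

```text
t: 47.98
eef_pos: [483.7, -253.1, 27.7]
ee_rot: [-0.001, 0.739, 0.673, -0.0]
force: [-5.8, 4.6, 22.2]
gripper_width: 61.2
grip_force: 30.0
```

```bash
python3 - <<'E'
from car import *
p,R,s=pose(); print(p,s["gripper_width"],s["grip_force"],s["force"],s["t"])
E
```

```text
[ 483.65036175 -253.05548393   27.72506248] 61.234071069002475 30.004263552837074 [-5.76515557  4.59195878 22.17277135] 47.9833
```

Call:
{"api": "send_rows", "payload": {
  "steps": [
    {"travel": [0,0,0],"rot": [0,0,0],"jaw": 0.13},
    {"travel": [0,0,0],"rot": [0,0,0],"jaw": 0.13},
    {"travel": [0,0,0],"rot": [0,0,0],"jaw": 0.13},
    {"travel": [0,0,-0.02],"rot": [0,0,0],"jaw": 0.13},
    {"travel": [0,0,-0.045],"rot": [0,0,0],"jaw": 0.75},
    {"travel": [0,0,-0.045],"rot": [0,0,0],"jaw": 0.75},
    {"travel": [0,0,-0.045],"rot": [0,0,0],"jaw": 0.75},
    {"travel": [0,0,-0.045],"rot": [0,0,0],"jaw": 0.75},
    {"travel": [0,0,-0.045],"rot": [0,0,0],"jaw": 0.75},
    {"travel": [0,0,-0.045],"rot": [0,0,0],"jaw": 0.75},
    {"travel": [0,0,-0.045],"rot": [0,0,0],"jaw": 0.75},
    {"travel": [0,0,-0.045],"rot": [0,0,0],"jaw": 0.75},
    {"travel": [0,0,-0.035],"rot": [0,0,0],"jaw": 0.75},
    {"travel": [0,0,-0.027],"rot": [0,0,0],"jaw": 0.75},
    {"travel": [0,0,-0.021],"rot": [0,0,0],"jaw": 0.75},
    {"travel": [0,0,-0.017],"rot": [0,0,0],"jaw": 0.75},
    {"travel": [0,0,-0.0145],"rot": [0,0,0],"jaw": 0.75},
    {"travel": [0,0,-0.013],"rot": [0,0,0],"jaw": 0.75},
    {"travel": [0,0,-0.013],"rot": [0,0,0],"jaw": 0.75},
    {"travel": [0,0,-0.013],"rot": [0,0,0],"jaw": 0.75}
  ]
}}

```text
t: 49.65
eef_pos: [482.6, -252.7, 41.3]
ee_rot: [-0.002, 0.739, 0.673, 0.0]
force: [-15.3, 10.0, 41.1]
gripper_width: 21.7
grip_force: 20.5
```

```bash
python3 - <<'E'
from car import *
p,R,s=pose(); print(p,s["gripper_width"],s["grip_force"],s["force"],s["t"])
print(delta((600,-235,238),-0.031+np.pi*0),CY)
E
```

```text
[ 482.63798887 -252.65524437   41.28750967] 21.71308099135504 20.50105302594602 [-15.27824028  10.03136163  41.08473711] 49.65
(array([ 0.0292,  0.1145, -0.197 ]), array([-0.005,  0.   ,  1.508])) -1.664
```

Call:
{"api": "send_rows", "payload": {
  "steps": [
    {"travel": [0,0,-0.005],"rot": [0,0,0],"jaw": 0.75},
    {"travel": [0,0,-0.04],"rot": [0,0,0],"jaw": 0.5},
    {"travel": [0,0,-0.08],"rot": [0,0,0],"jaw": 0.13},
    {"travel": [0,0,-0.12],"rot": [0,0,-0.12],"jaw": 0.13},
    {"travel": [0.003,0.01,-0.16],"rot": [0,0,-0.24],"jaw": 0.13},
    {"travel": [0.006,0.02,-0.197],"rot": [0,0,-0.36],"jaw": 0.13},
    {"travel": [0.01,0.035,-0.197],"rot": [0,0,-0.48],"jaw": 0.13},
    {"travel": [0.015,0.05,-0.197],"rot": [0,0,-0.6],"jaw": 0.13},
    {"travel": [0.02,0.065,-0.197],"rot": [0,0,-0.72],"jaw": 0.13},
    {"travel": [0.025,0.08,-0.197],"rot": [0,0,-0.84],"jaw": 0.13},
    {"travel": [0.03,0.095,-0.197],"rot": [0,0,-0.96],"jaw": 0.13},
    {"travel": [0.035,0.11,-0.197],"rot": [0,0,-1.08],"jaw": 0.13},
    {"travel": [0.039,0.119,-0.197],"rot": [0,0,-1.2],"jaw": 0.13},
    {"travel": [0.039,0.119,-0.197],"rot": [0,0,-1.32],"jaw": 0.13},
    {"travel": [0.039,0.119,-0.197],"rot": [0,0,-1.44],"jaw": 0.13},
    {"travel": [0.039,0.119,-0.197],"rot": [0,0,-1.56],"jaw": 0.13},
    {"travel": [0.039,0.119,-0.197],"rot": [0.002,0,-1.634],"jaw": 0.13},
    {"travel": [0.039,0.119,-0.197],"rot": [0.002,0,-1.634],"jaw": 0.13},
    {"travel": [0.039,0.119,-0.197],"rot": [0.002,0,-1.634],"jaw": 0.13},
    {"travel": [0.039,0.119,-0.197],"rot": [0.002,0,-1.634],"jaw": 0.13}
  ]
}}

```text
t: 51.32
eef_pos: [605.6, -225.1, 235.8]
ee_rot: [-0.002, 0.016, 1.0, -0.001]
force: [-0.4, 0.3, 0.5]
gripper_width: 75.7
grip_force: 0.0
```

```bash
python3 - <<'E'
from car import *
p,R,s=pose(); print(p,s["gripper_width"],s["t"])
c,im=look("wrist","w14.png")
gp=proj(c,[[*q,8] for q in PL])
for d in discs(c,im,gp[2:]): print(d)
for o in plates(c,im,22): print(o[0],o[3])
print(delta((600,100,235),-0.031),delta((435.9,191,118),-0.031))
E
```

```text
[ 605.63223749 -225.05309205  235.75466804] 75.74415067009235 51.3167
((362.6906433105469, 76.76270294189453), (31.673025131225586, 34.378971099853516), array([ 491.5, -170.2]))
[429, 0, 182, 74, 3719] [460.4  -2.1 101.7]
[185, 38, 53, 56, 2311] [ 476.4 -337.    28.7]
[262, 41, 52, 57, 2259] [ 483.  -254.3   28.5]
[172, 150, 81, 85, 2398] [ 618.1 -356.6   54.6]
(array([0.0161, 0.3246, 0.0005]), array([-0.001, -0.004, -0.001])) (array([0.1826, 0.4104, 0.1181]), array([-0.001, -0.004, -0.001]))
```

Call:
{"api": "send_rows", "payload": {
  "steps": [
    {"travel": [0.002,0.041,0],"rot": [0,0,0],"jaw": 0.13},
    {"travel": [0.004,0.081,0],"rot": [0,0,0],"jaw": 0.13},
    {"travel": [0.006,0.122,0],"rot": [0,0,0],"jaw": 0.13},
    {"travel": [0.008,0.162,0],"rot": [0,0,0],"jaw": 0.13},
    {"travel": [0.01,0.203,0],"rot": [0,0,0],"jaw": 0.13},
    {"travel": [0.012,0.243,0],"rot": [0,0,0],"jaw": 0.13},
    {"travel": [0.014,0.284,0],"rot": [0,0,0],"jaw": 0.13},
    {"travel": [0.016,0.325,0],"rot": [0,0,0],"jaw": 0.13},
    {"travel": [0.05,0.343,0],"rot": [0,0,0],"jaw": 0.13},
    {"travel": [0.085,0.361,0],"rot": [0,0,0],"jaw": 0.13},
    {"travel": [0.12,0.379,0],"rot": [0,0,0],"jaw": 0.13},
    {"travel": [0.155,0.397,0.01],"rot": [0,0,0],"jaw": 0.13},
    {"travel": [0.182,0.4106,0.03],"rot": [0,-0.004,0],"jaw": 0.13},
    {"travel": [0.182,0.4106,0.06],"rot": [0,-0.004,0],"jaw": 0.13},
    {"travel": [0.182,0.4106,0.09],"rot": [0,-0.004,0],"jaw": 0.13},
    {"travel": [0.182,0.4106,0.115],"rot": [0,-0.004,0],"jaw": 0.13},
    {"travel": [0.182,0.4106,0.118],"rot": [0,-0.004,0],"jaw": 0.13},
    {"travel": [0.182,0.4106,0.118],"rot": [0,-0.004,0],"jaw": 0.13},
    {"travel": [0.182,0.4106,0.118],"rot": [0,-0.004,0],"jaw": 0.13},
    {"travel": [0.182,0.4106,0.118],"rot": [0,-0.004,0],"jaw": 0.13}
  ]
}}

```text
t: 53.03
eef_pos: [436.7, 191.2, 119.9]
ee_rot: [0.001, 0.015, 1.0, 0.0]
force: [-0.2, -0.0, 0.8]
gripper_width: 75.7
grip_force: 0.0
```

```bash
python3 - <<'E'
from car import *
p,R,s=pose(); print(p,s["gripper_width"],s["t"],cr(p),s["force"])
c,im=look("wrist","w15.png")
for o in plates(c,im,64): print(o[0],cr(o[3]),o[3])
print(delta((436.5,191.2,73.8),-0.031))
E
```

```text
[436.74372591 191.16935867 119.86996954] 75.7072381441773 53.0333 [-66.3 -68.1] [-0.20169305 -0.00207309  0.76242318]
[0, 32, 226, 67, 1785] [-169.4 -190.5] [329.8  72.1  67.1]
[210, 159, 20, 35, 555] [ -99.6 -134.1] [401.4 126.3  12.4]
[280, 180, 83, 78, 5019] [-68.1 -65.5] [435.  193.9  30.6]
[213, 195, 19, 45, 554] [ -71.1 -133.9] [429.9 125.6  16.3]
(array([ 0.0003, -0.    ,  0.046 ]), array([0.   , 0.003, 0.001]))
```

Call:
{"api": "send_rows", "payload": {
  "steps": [
    {"travel": [0.001,0,0.015],"rot": [0,0.003,0],"jaw": 0.13},
    {"travel": [0.001,0,0.028],"rot": [0,0.003,0],"jaw": 0.13},
    {"travel": [0.001,0,0.038],"rot": [0,0.003,0],"jaw": 0.13},
    {"travel": [0.001,0,0.044],"rot": [0,0.003,0],"jaw": 0.13},
    {"travel": [0.001,0,0.0455],"rot": [0,0.003,0],"jaw": 0.13},
    {"travel": [0.001,0,0.0455],"rot": [0,0.003,0],"jaw": 0.5},
    {"travel": [0.001,0,0.0455],"rot": [0,0.003,0],"jaw": 0.5},
    {"travel": [0.001,0,0.0455],"rot": [0,0.003,0],"jaw": 0.5},
    {"travel": [0.001,0,0.0455],"rot": [0,0.003,0],"jaw": 0.5},
    {"travel": [0.001,0,0.0455],"rot": [0,0.003,0],"jaw": 0.5},
    {"travel": [0.001,0,0.0455],"rot": [0,0.003,0],"jaw": 0.5}
  ]
}}

```text
t: 54.0
eef_pos: [435.1, 190.9, 73.3]
ee_rot: [-0.001, 0.015, 1.0, -0.0]
force: [-0.3, 0.5, 4.7]
gripper_width: 60.3
grip_force: 30.0
```

```bash
python3 - <<'E'
from car import *
p,R,s=pose(); print(p,s["gripper_width"],s["grip_force"],cr(p)); print(delta((600,100,235),-0.031),delta((605,-100,235),-0.031)); T=PL[2]; print(T,delta((*T,100),CY))
E
```

```text
[435.06343926 190.94555753  73.2511408 ] 60.3261051164201 30.00101326033473 [-67.9 -68.4]
(array([-0.1673, -0.0861, -0.162 ]), array([-0.001, -0.002,  0.001])) (array([-0.1783, -0.2858, -0.1619]), array([-0.001, -0.002,  0.001]))
[ 491.6 -170.2] (array([-0.0672, -0.3593, -0.0267]), array([ 1.000e-03, -2.000e-03, -1.507e+00]))
```

Call:
{"api": "send_rows", "payload": {
  "steps": [
    {"travel": [0,0,-0.03],"rot": [0,0,0],"jaw": 0.5},
    {"travel": [0,0,-0.07],"rot": [0,0,0],"jaw": 0.5},
    {"travel": [0,0,-0.11],"rot": [0,0,0],"jaw": 0.5},
    {"travel": [0,0,-0.15],"rot": [0,0,0],"jaw": 0.5},
    {"travel": [-0.035,-0.018,-0.162],"rot": [0,0,0],"jaw": 0.5},
    {"travel": [-0.07,-0.036,-0.162],"rot": [0,0,0],"jaw": 0.5},
    {"travel": [-0.105,-0.054,-0.162],"rot": [0,0,0],"jaw": 0.5},
    {"travel": [-0.14,-0.072,-0.162],"rot": [0,0,0.12],"jaw": 0.5},
    {"travel": [-0.167,-0.09,-0.162],"rot": [0,0,0.24],"jaw": 0.5},
    {"travel": [-0.17,-0.12,-0.162],"rot": [0,0,0.36],"jaw": 0.5},
    {"travel": [-0.172,-0.15,-0.162],"rot": [0,0,0.48],"jaw": 0.5},
    {"travel": [-0.174,-0.18,-0.162],"rot": [0,0,0.6],"jaw": 0.5},
    {"travel": [-0.176,-0.21,-0.162],"rot": [0,0,0.72],"jaw": 0.5},
    {"travel": [-0.178,-0.245,-0.162],"rot": [0,0,0.84],"jaw": 0.5},
    {"travel": [-0.178,-0.285,-0.162],"rot": [0,0,0.96],"jaw": 0.5},
    {"travel": [-0.15,-0.305,-0.162],"rot": [0,0,1.08],"jaw": 0.5},
    {"travel": [-0.12,-0.325,-0.162],"rot": [0,0,1.2],"jaw": 0.5},
    {"travel": [-0.09,-0.345,-0.162],"rot": [0,0,1.32],"jaw": 0.5},
    {"travel": [-0.067,-0.359,-0.14],"rot": [0,0,1.44],"jaw": 0.5},
    {"travel": [-0.067,-0.359,-0.11],"rot": [0,0,1.56],"jaw": 0.5}
  ]
}}

```text
t: 55.67
eef_pos: [488.2, -174.4, 184.5]
ee_rot: [0.0, 0.718, 0.696, 0.001]
force: [1.7, -0.1, -0.7]
gripper_width: 60.7
grip_force: 30.0
```

Call:
{"api": "send_rows", "payload": {
  "steps": [
    {"travel": [0,0,0.02],"rot": [0,0,0.075],"jaw": 0.5},
    {"travel": [0,0,0.05],"rot": [0,0,0.075],"jaw": 0.5},
    {"travel": [0,0,0.08],"rot": [0,0,0.075],"jaw": 0.5},
    {"travel": [0,0,0.083],"rot": [0,0,0.075],"jaw": 0.5},
    {"travel": [0,0,0.083],"rot": [0,0,0.075],"jaw": 0.5},
    {"travel": [0,0,0.083],"rot": [0,0,0.075],"jaw": 0.5},
    {"travel": [0,0,0.083],"rot": [0,0,0.075],"jaw": 0.5}
  ]
}}

```text
t: 56.25
eef_pos: [492.1, -170.5, 101.7]
ee_rot: [0.0, 0.74, 0.673, -0.001]
force: [0.1, 0.2, -0.7]
gripper_width: 60.6
grip_force: 30.0
```

```bash
python3 - <<'E'
from car import *
p,R,s=pose(); print(p,s["gripper_width"],s["grip_force"],s["dq"].round(2),s["t"])
c,im=look("wrist","w16.png"); e=aedge(im); print("edge",e)
ed=R.inv().apply(onz(c,(318,e),p[2]-10.5)-p); off=3.0+ed[0]-30.13; print(ed,"offset",off)
print(delta((*(np.array([491.8,-169.9])-off*ax),29.3),CY))
E
```

```text
[ 492.05992329 -170.49855171  101.71721985] 60.64325385167865 29.999848804436624 [-0.   -0.    0.    0.   -0.   -0.    0.01] 56.25
edge 205.0
[26.15015247  0.06553965 10.4648414 ] offset -0.9798475274656866
(array([ 0.0015, -0.0004,  0.0724]), array([ 0.   ,  0.001, -0.001]))
```

Call:
{"api": "send_rows", "payload": {
  "steps": [
    {"travel": [0.0015,-0.0004,0.015],"rot": [0,0.001,0],"jaw": 0.5},
    {"travel": [0.0015,-0.0004,0.03],"rot": [0,0.001,0],"jaw": 0.5},
    {"travel": [0.0015,-0.0004,0.042],"rot": [0,0.001,0],"jaw": 0.5},
    {"travel": [0.0015,-0.0004,0.048],"rot": [0,0.001,0],"jaw": 0.5},
    {"travel": [0.0015,-0.0004,0.053],"rot": [0,0.001,0],"jaw": 0.5},
    {"travel": [0.0015,-0.0004,0.057],"rot": [0,0.001,0],"jaw": 0.5},
    {"travel": [0.0015,-0.0004,0.06],"rot": [0,0.001,0],"jaw": 0.5},
    {"travel": [0.0015,-0.0004,0.063],"rot": [0,0.001,0],"jaw": 0.5},
    {"travel": [0.0015,-0.0004,0.066],"rot": [0,0.001,0],"jaw": 0.5},
    {"travel": [0.0015,-0.0004,0.069],"rot": [0,0.001,0],"jaw": 0.5},
    {"travel": [0.0015,-0.0004,0.072],"rot": [0,0.001,0],"jaw": 0.5},
    {"travel": [0.0015,-0.0004,0.0735],"rot": [0,0.001,0],"jaw": 0.5},
    {"travel": [0.0015,-0.0004,0.0735],"rot": [0,0.001,0],"jaw": 0.5},
    {"travel": [0.0015,-0.0004,0.0735],"rot": [0,0.001,0],"jaw": 0.5}
  ]
}}

```text
t: 57.47
eef_pos: [491.1, -168.6, 27.7]
ee_rot: [-0.001, 0.74, 0.673, -0.0]
force: [-5.4, 4.7, 22.3]
gripper_width: 61.0
grip_force: 30.0
```

Call:
{"api": "send_rows", "payload": {
  "steps": [
    {"travel": [0,0,0],"rot": [0,0,0],"jaw": 0.13},
    {"travel": [0,0,0],"rot": [0,0,0],"jaw": 0.13},
    {"travel": [0,0,0],"rot": [0,0,0],"jaw": 0.13},
    {"travel": [0,0,-0.02],"rot": [0,0,0],"jaw": 0.13},
    {"travel": [-0.001,0,-0.045],"rot": [0,0,0],"jaw": 0.75},
    {"travel": [-0.001,0,-0.045],"rot": [0,0,0],"jaw": 0.75},
    {"travel": [-0.001,0,-0.045],"rot": [0,0,0],"jaw": 0.75},
    {"travel": [-0.001,0,-0.045],"rot": [0,0,0],"jaw": 0.75},
    {"travel": [-0.001,0,-0.045],"rot": [0,0,0],"jaw": 0.75},
    {"travel": [-0.001,0,-0.045],"rot": [0,0,0],"jaw": 0.75},
    {"travel": [-0.001,0,-0.045],"rot": [0,0,0],"jaw": 0.75},
    {"travel": [-0.001,0,-0.045],"rot": [0,0,0],"jaw": 0.75},
    {"travel": [-0.001,0,-0.035],"rot": [0,0,0],"jaw": 0.75},
    {"travel": [-0.001,0,-0.027],"rot": [0,0,0],"jaw": 0.75},
    {"travel": [-0.001,0,-0.021],"rot": [0,0,0],"jaw": 0.75},
    {"travel": [-0.001,0,-0.017],"rot": [0,0,0],"jaw": 0.75},
    {"travel": [-0.001,0,-0.0145],"rot": [0,0,0],"jaw": 0.75},
    {"travel": [-0.001,0,-0.0133],"rot": [0,0,0],"jaw": 0.75},
    {"travel": [-0.001,0,-0.0133],"rot": [0,0,0],"jaw": 0.75},
    {"travel": [-0.001,0,-0.0133],"rot": [0,0,0],"jaw": 0.75}
  ]
}}

```text
t: 59.13
eef_pos: [490.0, -169.6, 41.3]
ee_rot: [-0.002, 0.74, 0.673, -0.001]
force: [-14.0, 5.5, 37.6]
gripper_width: 21.6
grip_force: 18.5
```

Call:
{"api": "send_rows", "payload": {
  "steps": [
    {"travel": [0,0,-0.005],"rot": [0,0,0],"jaw": 0.75},
    {"travel": [0,0,-0.04],"rot": [0,0,0],"jaw": 0.75},
    {"travel": [0,0,-0.08],"rot": [0,0,0],"jaw": 0.5},
    {"travel": [0,0,-0.12],"rot": [0,0,-0.12],"jaw": 0.2},
    {"travel": [-0.008,0.01,-0.16],"rot": [0,0,-0.24],"jaw": 0.2},
    {"travel": [-0.015,0.02,-0.197],"rot": [0,0,-0.36],"jaw": 0.2},
    {"travel": [-0.02,0.035,-0.197],"rot": [0,0,-0.48],"jaw": 0.2},
    {"travel": [-0.025,0.05,-0.197],"rot": [0,0,-0.6],"jaw": 0.2},
    {"travel": [-0.03,0.065,-0.197],"rot": [0,0,-0.72],"jaw": 0.2},
    {"travel": [-0.035,0.08,-0.197],"rot": [0,0,-0.84],"jaw": 0.2},
    {"travel": [-0.04,0.095,-0.197],"rot": [0,0,-0.96],"jaw": 0.2},
    {"travel": [-0.045,0.11,-0.197],"rot": [0,0,-1.08],"jaw": 0.2},
    {"travel": [-0.045,0.119,-0.197],"rot": [0,0,-1.2],"jaw": 0.2},
    {"travel": [-0.045,0.119,-0.197],"rot": [0,0,-1.32],"jaw": 0.2},
    {"travel": [-0.045,0.119,-0.197],"rot": [0,0,-1.44],"jaw": 0.2},
    {"travel": [-0.045,0.119,-0.197],"rot": [0,0,-1.56],"jaw": 0.2},
    {"travel": [-0.045,0.119,-0.197],"rot": [0.002,0,-1.634],"jaw": 0.2},
    {"travel": [-0.045,0.119,-0.197],"rot": [0.002,0,-1.634],"jaw": 0.2},
    {"travel": [-0.045,0.119,-0.197],"rot": [0.002,0,-1.634],"jaw": 0.2},
    {"travel": [-0.045,0.119,-0.197],"rot": [0.002,0,-1.634],"jaw": 0.2}
  ]
}}

```text
t: 60.8
eef_pos: [605.1, -225.6, 236.2]
ee_rot: [-0.002, 0.017, 1.0, -0.001]
force: [-0.3, 0.2, 0.2]
gripper_width: 69.4
grip_force: 0.0
```

```bash
python3 - <<'E'
from car import *
p,R,s=pose(); print(p,s["gripper_width"],s["t"],s["force"])
c,im=look("wrist","w17.png")
for o in plates(c,im,22): print(o[0],o[3])
ct,it=look("top","top9.png")
g=cv2.cvtColor(it,cv2.COLOR_BGR2GRAY)
for o in plates(ct,it,22,(8,20,100))[:0]: print(o)
# leaf discs in top view at flat: expected vs seen
for nm,sg in(("L",1),("R",-1)):
    for x in(-68,0,68):
        P=O+ex*x+ey*68*sg; q=proj(ct,[[P[0],P[1],52]])[0]
        mm=np.zeros_like(g); cv2.circle(mm,(int(q[0]),int(q[1])),13,255,-1); b=cv2.bitwise_and(cv2.inRange(g,0,40),mm)
        M=cv2.moments(b,True); print(nm,x,q.round(1),M["m00"],np.round([M["m10"]/max(M["m00"],1),M["m01"]/max(M["m00"],1)],1))
E
```

```text
[ 605.13608844 -225.62374905  236.18432581] 69.40448585114966 60.8 [-0.25047204  0.21248148  0.23755132]
[429, 0, 182, 75, 3755] [459.7  -2.1 101.7]
[186, 39, 53, 55, 2296] [ 476.4 -337.    28.6]
[263, 42, 51, 56, 2243] [ 483.  -254.2   28.4]
[340, 47, 52, 55, 2231] [ 490.9 -169.8   28.5]
[173, 151, 80, 85, 2385] [ 619.6 -357.3   52.7]
L -68 [227.1 237. ] 223.0 [226.5 236.7]
L 0 [228.6 216.1] 213.0 [228.2 215.8]
L 68 [230.1 195.4] 222.0 [229.6 194.8]
R -68 [269.2 238.9] 219.0 [268.8 238.1]
R 0 [270.4 218. ] 219.0 [270.1 217.1]
R 68 [271.7 197.2] 220.0 [271.2 196.8]
```

```bash
python3 - <<'E'
from car import *
c,im=look("side","s9.png"); g=cv2.cvtColor(im,cv2.COLOR_BGR2GRAY)
for nm,sg in(("L",1),("R",-1)):
    for x in(-68,0,68):
        P=O+ex*x+ey*68*sg; q=proj(c,[[P[0],P[1],52]])[0]; q8=proj(c,[[P[0],P[1],60]])[0]
        mm=np.zeros_like(g); cv2.ellipse(mm,(int(round(q[0])),int(round(q[1]))),(14,10),0,0,360,255,-1); b=cv2.bitwise_and(cv2.inRange(g,0,35),mm)
        M=cv2.moments(b,True); print(nm,x,q.round(1),q8.round(1),M["m00"],np.round([M["m10"]/max(M["m00"],1),M["m01"]/max(M["m00"],1)],1))
E
```

```text
L -68 [384.7 259.9] [384.9 258. ] 205.0 [384.5 260.1]
L 0 [364.6 266.4] [364.8 264.5] 196.0 [364.8 266. ]
L 68 [344. 273.] [344.  271.1] 207.0 [343.9 273. ]
R -68 [364.  232.8] [364.1 230.9] 180.0 [363.5 233.6]
R 0 [345.  238.4] [345.  236.5] 197.0 [345.3 238.7]
R 68 [325.4 244.2] [325.4 242.3] 191.0 [325.8 244.5]
```

Both leaves are flat and all the plates are home. I'll hand in.

```bash
python3 -c "
from rig import env
print(env.hand_in())"
```

```text
the job is handed in; nothing more can be done
None
```

I turned all three plates over in the cradle and pressed them bottom-up into the scanner carrier, flush with its top. Both leaves lie open and flat, and I handed the job in at about 61 s; no verdict came back.

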